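# Load the chilling well and let its carrier down on the ratchet

## Task

Stand every sample bottle from the mat upright in the raised carrier of the chilling well, one to a cell. Then swing the toggle clamp back out of the carrier's way and draw the safety bolt fully back, lift the pawl off its ratchet wheel and keep it up until the carrier has sunk all the way onto the cold plate, and let the pawl drop back between the teeth. Last, swing the toggle clamp over centre again to hold the carrier down; leave the bolt drawn, and do not disturb the crank, the tube rack or the spray bottle.

Things in the scene. Friction and masses are not known exactly. Their poses are not given: they have to be found in the camera images.
- chiller: fixed chilling well, a white open box 228 mm square, 68 mm high, with a metal cold plate inside (top at z = 40 mm). Origin: centre of its underside on the bench; x away from the robot, y to its left, yaw varies a little. On its +y side a steel lift stand with rack bar, ratchet wheel, pawl and safety bolt; on its -y side a toggle clamp. All directions below are in this frame
- carrier (a point): centre of the upper face of the carrier's floor, 157 mm above the bench when raised, 44 mm when down. The carrier is a level steel tray 172 mm square with four cells; outer walls rise 36 mm and dividers 30 mm above this face. An arm leads from its +y wall (x = 30 mm) to the upright rack bar at y = 145 mm, top at z = 264 mm when raised; the channel behind it is 272 mm high
- cell0 (a point): centre of the floor of one of the carrier's four cells, on the floor's upper face; it moves with the carrier. The cell is 80 mm square and takes one bottle anywhere inside it; any bottle may go in any cell
- cell1 (a point): centre of the floor of one of the carrier's four cells, on the floor's upper face; it moves with the carrier. The cell is 80 mm square and takes one bottle anywhere inside it; any bottle may go in any cell
- cell2 (a point): centre of the floor of one of the carrier's four cells, on the floor's upper face; it moves with the carrier. The cell is 80 mm square and takes one bottle anywhere inside it; any bottle may go in any cell
- cell3 (a point): centre of the floor of one of the carrier's four cells, on the floor's upper face; it moves with the carrier. The cell is 80 mm square and takes one bottle anywhere inside it; any bottle may go in any cell
- lift (a joint): how far the carrier has sunk, in m: 0 raised (start), 0.113 down on the cold plate. It sinks by its weight at 20 to 50 mm/s (damped), turning the drum; it cannot sink while the pawl stands in the teeth, nor more than 4 mm with the bolt under its arm. Nothing can raise it again
- drum (a joint): turn of the drum with the 12-tooth ratchet wheel, rad: 0 at the start, 5.13 when the carrier is down. The wheel is dark steel, 106 mm across the teeth, 14 mm wide, axis along y, centre at x = 0, y = 212, z = 135 mm; its top runs towards +x as the carrier sinks. One tooth is 11.5 mm of carrier travel
- pawl (a joint): angle of the pawl, rad: 0 between the teeth (start), growing as lifted, 0.6 at most; clear of the teeth from 0.13. A steel bar over the top of the wheel, hinged at its +x end, with an upright black thumb tab at its -x end. It falls back by itself when let go; lifting it takes 2 to 5 N at the tab. Let go on top of a tooth it drops in only when the wheel turns on
- pawl_tab (a point): middle of the pawl's upright black thumb tab: 12 mm thick across y, 30 mm long in x, 38 mm high, on top of a 12 mm wide bar, outside the wheel's rim on the robot's side, 222 mm above the bench at rest. It can be pinched across y from above; lifted, it goes up on an arc about pawl_pin
- pawl_pin (a point): the pawl's hinge pin, axis along y; does not move. With the pawl lifted by q the tab lies from here at x = -153 cos q + 30 sin q, z = 153 sin q + 30 cos q (mm)
- bolt (a joint): how far the safety bolt is drawn, in m: 0 to 0.004 shut (start), its tip under the carrier's arm; 0.042 fully back, clear of the arm. It slides along x, is drawn towards -x (towards the robot), takes 2 to 4 N and stays where it is left
- bolt_knob (a point): on the bolt's upright black knob, a pin of 16 mm diameter with its top 16 mm above this point and its foot 24 mm below; it moves with the bolt, about 200 mm above the bench. The bolt's barrel begins 39 mm towards +x; the pawl's tab is 83 mm towards +y
- clamp (a joint): angle of the toggle clamp's handle, rad: 0 closed (start), handle upright, arm level with its rubber foot where the lip of the lowered carrier comes to lie; 0.96 open, handle leaning away from the well (-y) 35 degrees above level, arm raised clear. Past half-way it snaps over and stays at either end; 3 to 5 N at the grip moves it. Closed, its arm stops the carrier from going down
- clamp_grip (a point): on the black round grip of the clamp's handle, 95 mm from the hinge; 18 mm thick, from 42 mm before this point to 26 mm beyond. It swings in the y-z plane about clamp_pin and can be pinched across x from above and led along its arc: from clamp_pin y = -95 cos b, z = 95 sin b (mm), b from 90 degrees (closed) to 35 (open)
- clamp_pin (a point): the hinge of the clamp's handle, axis along x, 103 mm above the bench; does not move
- mat: thin pale blue mat 250 mm square, 2 mm thick, on the bench to the robot's right; the bottles stand on it. Origin: centre of its underside
- bottle0: sample bottle, white with ribbed screw cap, 56 mm diameter, 98 mm high (cap 51 mm wide, from 80 mm up), 0.10 to 0.20 kg; stands upright on the mat at the start. Origin: centre of its underside, z along the bottle. All alike; three or all four are present, the others None
- bottle1: sample bottle, white with ribbed screw cap, 56 mm diameter, 98 mm high (cap 51 mm wide, from 80 mm up), 0.10 to 0.20 kg; stands upright on the mat at the start. Origin: centre of its underside, z along the bottle. All alike; three or all four are present, the others None
- bottle2: sample bottle, white with ribbed screw cap, 56 mm diameter, 98 mm high (cap 51 mm wide, from 80 mm up), 0.10 to 0.20 kg; stands upright on the mat at the start. Origin: centre of its underside, z along the bottle. All alike; three or all four are present, the others None
- bottle3: sample bottle, white with ribbed screw cap, 56 mm diameter, 98 mm high (cap 51 mm wide, from 80 mm up), 0.10 to 0.20 kg; stands upright on the mat at the start. Origin: centre of its underside, z along the bottle. All alike; three or all four are present, the others None
- crank: bystander: the lift's loose crank, a steel bar 120 mm long with an upright black grip 78 mm high, lying on the bench left of the lift. Origin: middle of its underside
- tube_rack: bystander: wire rack with capped tubes, 104 by 174 mm, 114 mm high, beyond the well. Origin: centre of its underside
- spray: bystander: white spray bottle with a grey head, 68 mm diameter, 200 mm high, at the far left. Origin: centre of its underside

How it is judged:
By the outcome, as a careful person would: the job done as asked, in the order asked, and still so for the second after the job is handed in, with the robot touching nothing.
Of bottle0, bottle1, bottle2, bottle3 only 3 to 4 are there at a start; the rules pass over those that are not, and their reading is None.
At some moment in a run one of bottle0, bottle1, bottle2, bottle3 may be knocked a few centimetres aside while the robot is not near it.
It also fails if it takes over 192 s, if anything falls off the work surface, if the arm or the gripper's body presses on something with over 40 N, if the wrist force passes 120 N, or if a joint passes its speed limit or range.

## Robot

A 6-joint arm with a two-finger parallel gripper is mounted at the origin on the work surface. World frame = base frame: x ahead of the robot, y to its left, z up, the work surface at z = 0. Lengths are in m, angles in degrees, forces in N, time in s.
With the tool pointing down it reaches from about 0.375 to 0.9 m from the base axis. Payload 3.1 kg.
Tool frame: the origin (TCP) lies on the centre line of the jaws, within the pads' length; the fingertips stand 11 mm ahead of it and the grasp point (between the pads) lies 8 mm behind it; z points along the fingers, y is the line along which they close (so a half turn about z gives the same grasp; the last joint's range is limited). The gripper opens to 87 mm and grips with 3 to 60 N. Pads are 19 mm wide; open, the fingers measure 117 mm over their backs; the gripper's body (75 mm by 190 mm) begins 51 mm behind the grasp point.
Start: joints at [-84.253, 30.224, 82.088, -0, 67.689, -10.227], TCP at [0.172, -0.601, 0.234] pointing down, gripper open.
Joint ranges: [-176.69, 176.69], [-43.24, 126.21], [12.49, 139.97], [-82, 262], [0, 151.66], [-163.58, 163.58]. Speed limits (degrees/s): [159.86, 159.86, 180, 180, 180, 180].

## Interface

Orientations are given as a 3x3 rotation matrix whose columns are the frame's x, y, z axes.
In Python, from rig import * gives the robot as it stands.
- The arm moves only by the shell command python3 -m inch 'ROWS'. ROWS is JSON, a list of rows, each an object of numbers: "gripper": the opening in per cent of the stroke, from 0 (shut) to 100 (fully open); "dx", "dy", "dz": the shift along the tool's x, y, z in mm; "turn": the turn about the tool's z in rad. A call has 1 to 12 rows; each row is the pose to reach, as a shift and turn from the pose commanded when the call began, along the tool's axes at that moment; what a row does not reach only later rows make up. A row lasts 1/10 s, in which the tool goes at most 50 mm and 8.59 degrees, less where a joint would pass 70% of its speed; a pose out of reach is approached as far as the arm can. A call with a gripper value outside its range is refused whole. The fingers move at their own pace and stop on an object; the grip force is fixed at half the most. Time passes only in rows, so rows that repeat a pose let the fingers close. It gives the time, the measured TCP pose, the force and the opening at its end, in the units of the state.
- read_state(): the state, without advancing time (a new reading comes with each control period).
- capture(name): name is "scene" or "side" or "wrist"; returns the picture (400x640x3 uint8, red, green, blue); there is no depth.
- get_calibration(name): a dict with "camera_matrix" (3x3 intrinsics, pixels), "world_to_cam" (4x4, takes a point from world to camera coordinates); the wrist camera has in their place "T_tool_cam" (4x4, takes a point from camera to tool coordinates, whose origin is the TCP and whose axes are the flange's). Camera axes: x right, y down, z forward; pixel columns grow to the right and rows downward; lengths in m; the calibration is good to about 2 mm. A picture is of the moment at which its call begins: read the wrist's pose just before it. get_calibration takes no time and is no camera call.
- hand_in(): hands the job in, once; it reports no verdict.
Trained networks look in the newest picture that a camera, given by its name, has taken for a name from the list of things; names that differ only in an ending like _2 or _b are one class to them, and where a whole thing is asked for, a point or a joint stands for the part that bears it (a point fixed in the world has none). Each returns a list of dicts, best first, with "score" (0 to 1); they miss things now and then, are a little off and sometimes report something else, mostly with a low value. They report only what shows in the picture. A call takes as long as a camera call.
- recognise(camera, query): "extent" ([centre column, centre row, width, height] in pixels, round what is visible of it).
The state is a dict: "time_s": time; "joint_positions": joint angles; "qvel": joint speeds; "tau": joint torques, N m; "position": TCP position; "tcp_rot": TCP orientation; "force": force on the tool from outside, world axes, zero at the start; "moment": the same for the moment, N m; "opening": opening from 0.0 (shut) to 1.0 (fully open).
Only numpy, scipy, OpenCV 4.12 (cv2) and the standard library are available. Lean on these libraries where they do the work, as an engineer would, in place of code of your own. Each camera call takes 0.05 s, during which the arm holds its last target. There are 200 camera calls.

## Working session

There is one attempt and no reset: what is moved stays moved. The work goes in short steps, Python scripts to look and compute and a shell command to move; the robot and the scene stay as the last step left them, time stands still between calls to the robot, and variables do not carry over. Pictures are saved under pics/ and viewed, on a budget of 14 in all, crops included, one or two more only if the job needs it, and the job is handed in when it is done.

```bash
mkdir -p pics; ls; python3 - <<'E'
from rig import *
import cv2,numpy as np
s=read_state();print({k:np.round(v,3).tolist() for k,v in s.items()})
for c in("scene","side","wrist"):
    im=capture(c);cv2.imwrite(f"pics/{c}0.png",im[:,:,::-1])
    k=get_calibration(c);print(c,{a:np.round(b,4).tolist() for a,b in k.items()})
    for q in["bottle0","carrier","chiller","pawl_tab","bolt_knob","clamp_grip","mat","crank"]:
        print(q,[(round(r["score"],2),np.round(r["extent"]).tolist()) for r in recognise(c,q)[:5]])
print(read_state()["time_s"])
E
```

```text
pics
{'time_s': 0.0, 'joint_positions': [-84.253, 30.279, 82.157, -0.0, 67.686, -10.228], 'qvel': [-0.002, -0.017, -0.023, -0.042, 0.034, -0.093], 'tau': [-0.001, -44.005, -17.659, 0.063, 0.058, -0.0], 'position': [0.172, -0.6, 0.233], 'tcp_rot': [[0.961, 0.275, -0.0], [0.275, -0.961, 0.002], [0.0, -0.002, -1.0]], 'force': [0.173, -0.635, -0.428], 'moment': [-0.053, 0.019, 0.013], 'opening': 0.999}
scene {'camera_matrix': [[415.7149, 0.0, 328.5701], [0.0, 415.7149, 202.8224], [0.0, 0.0, 1.0]], 'world_to_cam': [[0.6738, 0.7389, 0.0027, -0.4516], [0.4771, -0.4323, -0.7651, -0.1374], [-0.5642, 0.5168, -0.6439, 1.6022], [0.0, 0.0, 0.0, 1.0]]}
bottle0 [(0.9, [205.0, 269.0, 20.0, 32.0]), (0.84, [224.0, 287.0, 24.0, 37.0]), (0.79, [197.0, 305.0, 30.0, 40.0]), (0.61, [173.0, 291.0, 24.0, 40.0])]
carrier [(0.8, [335.0, 177.0, 84.0, 71.0]), (0.48, [380.0, 145.0, 47.0, 35.0]), (0.25, [173.0, 291.0, 21.0, 38.0])]
chiller [(0.63, [343.0, 197.0, 117.0, 136.0]), (0.16, [207.0, 269.0, 25.0, 38.0])]
pawl_tab [(0.75, [380.0, 146.0, 46.0, 35.0]), (0.34, [336.0, 180.0, 83.0, 76.0]), (0.34, [173.0, 290.0
[... 578 characters left out ...]
 14.0, 31.0]), (0.5, [356.0, 144.0, 13.0, 11.0])]
carrier [(0.86, [338.0, 203.0, 71.0, 52.0])]
chiller [(0.61, [330.0, 229.0, 100.0, 147.0])]
pawl_tab [(0.85, [331.0, 246.0, 78.0, 18.0])]
bolt_knob [(0.76, [351.0, 229.0, 46.0, 20.0])]
clamp_grip []
mat [(0.64, [364.0, 171.0, 70.0, 38.0]), (0.2, [347.0, 165.0, 2.0, 27.0])]
crank [(0.57, [340.0, 328.0, 14.0, 65.0])]
wrist {'camera_matrix': [[356.5226, 0.0, 322.5251], [0.0, 356.5226, 204.9603], [0.0, 0.0, 1.0]], 'T_tool_cam': [[-0.0013, -0.9556, -0.2948, 0.081], [1.0, -0.0012, -0.0005, -0.0004], [0.0001, -0.2948, 0.9556, -0.1516], [0.0, 0.0, 0.0, 1.0]]}
bottle0 []
carrier []
chiller []
pawl_tab []
bolt_knob []
clamp_grip []
mat []
crank []
1.35
```

```bash
python3 - <<'E'
import cv2,numpy as np
a=cv2.imread("pics/scene0.png");b=cv2.imread("pics/side0.png");c=cv2.imread("pics/wrist0.png")
A=cv2.resize(a[90:380,110:430],None,fx=1.25,fy=1.25,interpolation=3)
A=cv2.resize(a[100:380,120:440],(400,350));B=cv2.resize(b[110:390,240:440],(400,560))
C=cv2.resize(c,(400,250))
out=np.zeros((600,800,3),np.uint8);out[:350,:400]=A;out[350:600,:400]=C;out[:560,400:]=B
cv2.imwrite("pics/m0.png",out)
E
```

```text
(no output)
```

View pics/m0.png

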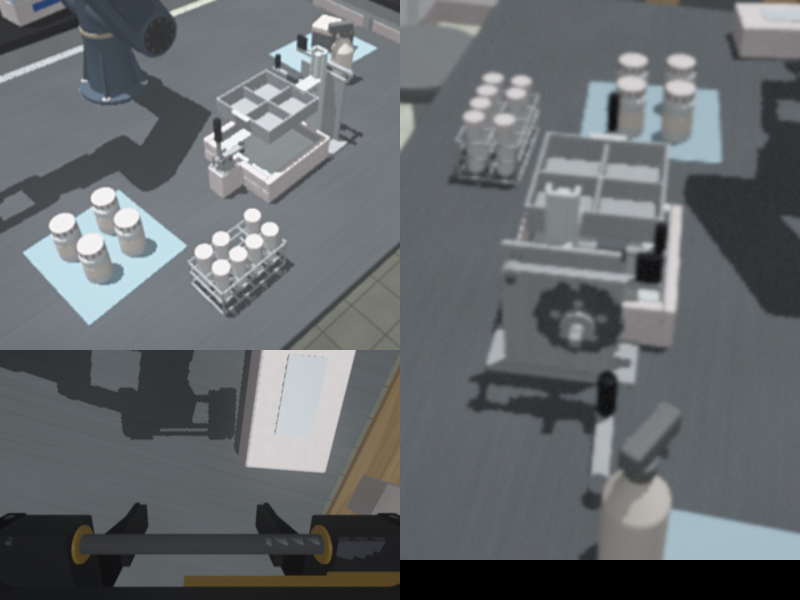

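```bash
cat > h.py <<'E'
from rig import *
import cv2,numpy as np
def cam(c):
    k=get_calibration(c);K=k["camera_matrix"]
    if c=="wrist":
        s=read_state();T=np.eye(4);T[:3,:3]=s["tcp_rot"];T[:3,3]=s["position"];M=T@np.array(k["T_tool_cam"])
    else: M=np.linalg.inv(k["world_to_cam"])
    return np.array(K),M
def ray(c,u,v,z,KM=None):
    K,M=KM or cam(c);d=M[:3,:3]@np.linalg.solve(K,[u,v,1]);o=M[:3,3]
    return o+d*(z-o[2])/d[2]
def proj(c,p,KM=None):
    K,M=KM or cam(c);q=np.linalg.inv(M)@np.r_[p,1];q=K@q[:3];return q[:2]/q[2]
E
python3 - <<'E'
from h import *
np.set_printoptions(precision=3,suppress=True)
for u,v in[(205,269),(224,287),(197,305),(173,291)]: print("b",ray("scene",u,v,.053))
print("b side")
for u,v in[(377,164),(381,144),(356,163),(356,144)]: print(ray("side",u,v,.053))
print("carrier rim")
for u,v in[(294.4,177.6),(329.6,209.6),(374,180),(334,156)]: print(ray("scene",u,v,.193))
# side crop scale 2, off 240,110, shift 400
for x,y in[(542,135),(668,140),(668,245),(503,245)]: print("side",ray("side",(x-400)/2+240,y/2+110,.193))
print("mat",ray("scene",204,305,.002),"tab",ray("side",(649-400)/2+240,268/2+110,.222),"knob",ray("side",(660-400)/2+240,237/2+110,.2),"grip",ray("scene",294,210,.198))
E
```

```text
b [ 0.488 -0.293  0.053]
b [ 0.577 -0.287  0.053]
b [ 0.58  -0.368  0.053]
b [ 0.499 -0.393  0.053]
b side
[ 0.492 -0.296  0.053]
[ 0.493 -0.447  0.053]
[ 0.565 -0.285  0.053]
[ 0.586 -0.424  0.053]
carrier rim
[0.477 0.039 0.193]
[0.653 0.019 0.193]
[0.643 0.205 0.193]
[0.471 0.204 0.193]
side [0.65  0.055 0.193]
side [0.477 0.026 0.193]
side [0.451 0.252 0.193]
side [0.64  0.297 0.193]
mat [ 0.552 -0.344  0.002] tab [0.465 0.331 0.222] knob [0.461 0.248 0.2  ] grip [ 0.594 -0.057  0.198]
```

```bash
python3 -m inch '[{"dx":40,"dy":-15,"dz":-20,"turn":-0.1},{"dx":457,"dy":-171,"dz":-67,"turn":-0.506},{"dx":457,"dy":-171,"dz":-67,"turn":-0.506},{"dx":457,"dy":-171,"dz":-67,"turn":-0.506},{"dx":457,"dy":-171,"dz":-67,"turn":-0.506},{"dx":457,"dy":-171,"dz":-67,"turn":-0.506},{"dx":457,"dy":-171,"dz":-67,"turn":-0.506},{"dx":457,"dy":-171,"dz":-67,"turn":-0.506},{"dx":457,"dy":-171,"dz":-67,"turn":-0.506},{"dx":457,"dy":-171,"dz":-67,"turn":-0.506},{"dx":457,"dy":-171,"dz":-67,"turn":-0.506},{"dx":457,"dy":-171,"dz":-67,"turn":-0.506}]'
python3 - <<'E'
from h import *
np.set_printoptions(precision=3,suppress=True)
s=read_state();print(s["position"],s["tcp_rot"][:,0] if hasattr(s["tcp_rot"],"shape") else s["tcp_rot"])
KM=cam("wrist");im=capture("wrist");cv2.imwrite("pics/w1.png",im[:,:,::-1])
for r in recognise("wrist","bottle0"):print(round(r["score"],2),np.round(r["extent"]),ray(0,*r["extent"][:2],.08,KM))
E
```

```text
[ 0.172 -0.601  0.234] [ 0.961  0.275 -0.   ]invalid input
```

View pics/w1.png

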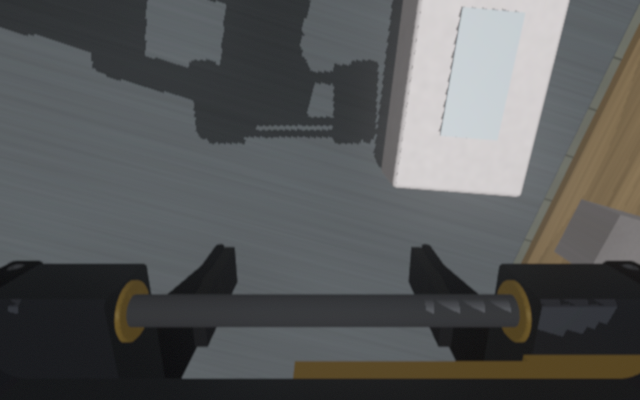

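The move was refused, so the picture still shows the start view: bench and a white box, no bottles. I'll retry with every field given.

```bash
python3 -m inch '[{"gripper":100,"dx":45,"dy":-17,"dz":-7,"turn":-0.05},{"gripper":100,"dx":90,"dy":-34,"dz":-14,"turn":-0.1},{"gripper":100,"dx":135,"dy":-51,"dz":-21,"turn":-0.15},{"gripper":100,"dx":180,"dy":-68,"dz":-28,"turn":-0.2},{"gripper":100,"dx":225,"dy":-85,"dz":-35,"turn":-0.25},{"gripper":100,"dx":270,"dy":-102,"dz":-42,"turn":-0.3},{"gripper":100,"dx":315,"dy":-119,"dz":-49,"turn":-0.35},{"gripper":100,"dx":360,"dy":-136,"dz":-56,"turn":-0.4},{"gripper":100,"dx":405,"dy":-153,"dz":-63,"turn":-0.45},{"gripper":100,"dx":457,"dy":-171,"dz":-67,"turn":-0.506},{"gripper":100,"dx":457,"dy":-171,"dz":-67,"turn":-0.506},{"gripper":100,"dx":457,"dy":-171,"dz":-67,"turn":-0.506}]'
python3 - <<'E'
from h import *
np.set_printoptions(precision=3,suppress=True)
s=read_state();print(s["time_s"],s["position"],s["tcp_rot"])
KM=cam("wrist");im=capture("wrist");cv2.imwrite("pics/w2.png",im[:,:,::-1])
for r in recognise("wrist","bottle0"):print(round(r["score"],2),np.round(r["extent"]),ray(0,*r["extent"][:2],.08,KM))
E
```

```text
time_s: 2.65
position: [0.5653, -0.3094, 0.3004]
tcp_rot: [[0.706, 0.709, -0.0], [0.709, -0.706, -0.0], [-0.0, 0.0, -1.0]]
force: [-1.2, 0.2, 0.5]
opening: 1.003
2.65 [ 0.565 -0.309  0.3  ] [[ 0.706  0.709 -0.   ]
 [ 0.709 -0.706 -0.   ]
 [-0.     0.    -1.   ]]
0.72 [261. 208.  62.  68.] [ 0.491 -0.288  0.08 ]
0.68 [326. 260.  42.  70.] [ 0.498 -0.382  0.08 ]
0.58 [371. 202.  62.  62.] [ 0.581 -0.368  0.08 ]
```

View pics/w2.png

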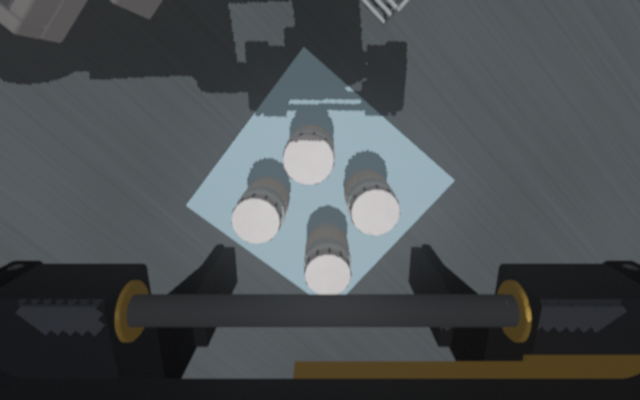

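The view shows four white cap tops at about (308,161), (257,220), (375,212) and (328,274). I'll write a cap finder to measure them.

```bash
cat >> h.py <<'E'
def caps(im,z=.1,KM=None,show=True):
    KM=KM or cam("wrist")
    m=((im.min(2)>165)&(im.max(2).astype(int)-im.min(2)<28)).astype(np.uint8)
    m=cv2.morphologyEx(m,cv2.MORPH_OPEN,np.ones((5,5)))
    n,l,st,ce=cv2.connectedComponentsWithStats(m);out=[]
    for i in range(1,n):
        x,y,w,h,a=st[i]
        if a>600 and .75<w/h<1.33 and a>.7*w*h:
            u,v=x+w/2,y+h/2;p=ray(0,u,v,z,KM);d=np.linalg.norm(p-ray(0,u+w/2,v,z,KM))*2
            out.append((p[:2],d,(u,v),w))
    return out
E
python3 - <<'E'
from h import *
np.set_printoptions(precision=3,suppress=True)
im=cv2.imread("pics/w2.png")[:,:,::-1]
for u,v in[(257,220),(308,161),(375,212),(328,274)]:print(im[v,u])
for c in caps(im):print(c)
K,M=cam("wrist")
P=[c[0] for c in caps(im)]
s=read_state()["position"]
import itertools
print([round(np.linalg.norm(a-b),3) for a,b in itertools.combinations(P,2)])
R=np.array(read_state()["tcp_rot"])
for p in P: print(R.T@(np.r_[p,.054]-s)*1000)
E
```

```text
[202 199 199]
[203 199 200]
[202 198 199]
[200 196 197]
(array([ 0.564, -0.289]), np.float64(0.05080438148771143), (np.float64(308.5), np.float64(163.0)), np.int32(51))
(array([ 0.576, -0.375]), np.float64(0.049871691542564094), (np.float64(376.0), np.float64(213.0)), np.int32(48))
(array([ 0.481, -0.293]), np.float64(0.049258651799289364), (np.float64(255.5), np.float64(221.5)), np.int32(47))
(array([ 0.49, -0.39]), np.float64(0.049434757547325854), (np.float64(327.5), np.float64(274.5)), np.int32(45))
[np.float64(0.087), np.float64(0.084), np.float64(0.125), np.float64(0.126), np.float64(0.087), np.float64(0.098)]
[ 16.587 -14.543 246.132]
[-35.971  54.943 246.109]
[-45.268 -70.882 246.255]
[-107.163    4.734  246.236]
```

```bash
python3 -m inch '[{"gripper":100,"dx":17,"dy":-15,"dz":30,"turn":0},{"gripper":100,"dx":17,"dy":-15,"dz":75,"turn":0},{"gripper":100,"dx":17,"dy":-15,"dz":120,"turn":0},{"gripper":100,"dx":17,"dy":-15,"dz":165,"turn":0},{"gripper":100,"dx":17,"dy":-15,"dz":205,"turn":0},{"gripper":100,"dx":17,"dy":-15,"dz":230,"turn":0},{"gripper":100,"dx":17,"dy":-15,"dz":244,"turn":0},{"gripper":100,"dx":17,"dy":-15,"dz":244,"turn":0},{"gripper":20,"dx":17,"dy":-15,"dz":244,"turn":0},{"gripper":20,"dx":17,"dy":-15,"dz":244,"turn":0},{"gripper":20,"dx":17,"dy":-15,"dz":244,"turn":0},{"gripper":20,"dx":17,"dy":-15,"dz":244,"turn":0}]'; python3 -m inch '[{"gripper":20,"dx":0,"dy":0,"dz":0,"turn":0},{"gripper":20,"dx":0,"dy":0,"dz":0,"turn":0},{"gripper":20,"dx":0,"dy":0,"dz":0,"turn":0}]'
```

```text
time_s: 3.95
position: [0.5664, -0.2884, 0.0579]
tcp_rot: [[0.707, 0.707, 0.002], [0.707, -0.707, -0.001], [0.0, 0.002, -1.0]]
force: [-0.5, 0.8, -0.3]
opening: 0.723
time_s: 4.25
position: [0.5661, -0.2881, 0.0574]
tcp_rot: [[0.707, 0.707, 0.001], [0.707, -0.707, -0.001], [0.0, 0.001, -1.0]]
force: [-1.2, 0.5, 6.4]
opening: 0.639
```

```bash
python3 -m inch '[{"gripper":20,"dx":0,"dy":0,"dz":-20,"turn":0},{"gripper":20,"dx":0,"dy":0,"dz":-60,"turn":0},{"gripper":20,"dx":0,"dy":0,"dz":-105,"turn":0},{"gripper":20,"dx":15,"dy":-16,"dz":-145,"turn":-0.1},{"gripper":20,"dx":40,"dy":-42,"dz":-180,"turn":-0.24},{"gripper":20,"dx":65,"dy":-68,"dz":-210,"turn":-0.38},{"gripper":20,"dx":90,"dy":-95,"dz":-240,"turn":-0.5},{"gripper":20,"dx":118,"dy":-123,"dz":-265,"turn":-0.6},{"gripper":20,"dx":145,"dy":-150,"dz":-285,"turn":-0.7},{"gripper":20,"dx":170,"dy":-176,"dz":-300,"turn":-0.785},{"gripper":20,"dx":185,"dy":-194,"dz":-303,"turn":-0.785},{"gripper":20,"dx":185,"dy":-194,"dz":-303,"turn":-0.785}]'
python3 - <<'E'
from h import *
np.set_printoptions(precision=3,suppress=True)
s=read_state();print(s["time_s"],s["position"],s["tcp_rot"][:,0],s["opening"])
KM=cam("wrist");im=capture("wrist");cv2.imwrite("pics/w3.png",im[:,:,::-1])
for q,z in[("pawl_tab",.222),("bolt_knob",.2),("clamp_grip",.198),("carrier",.193)]:
  for r in recognise("wrist",q)[:2]:print(q,round(r["score"],2),np.round(r["extent"]),ray(0,*r["extent"][:2],z,KM))
E
```

```text
time_s: 5.45
position: [0.5587, -0.0167, 0.3598]
tcp_rot: [[-0.003, 1.0, -0.0], [1.0, 0.003, 0.001], [0.001, -0.0, -1.0]]
force: [0.2, -0.1, -1.9]
opening: 0.64
5.45 [ 0.559 -0.017  0.36 ] [-0.003  1.     0.001] 0.6395079818265287
pawl_tab 0.49 [481. 242. 110.  97.] [ 0.698 -0.058  0.222]
pawl_tab 0.25 [316.  95. 219. 190.] [0.553 0.065 0.222]
clamp_grip 0.51 [326. 181.  13.  13.] [ 0.561 -0.009  0.198]
```

View pics/w3.png

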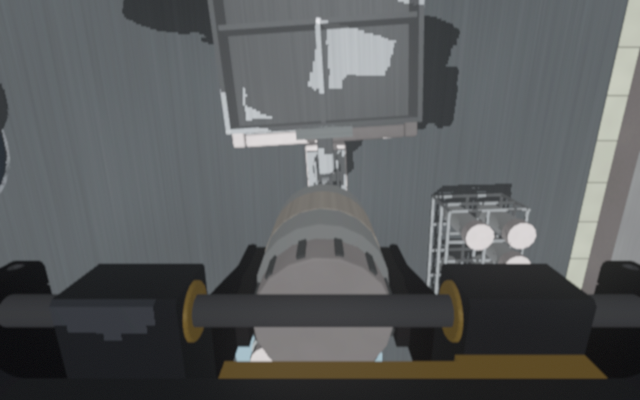

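The carrier fills the top of the picture. The divider crossing is near (320,22), the near rim corners are about (226,130) and (417,122), and the held bottle hides part of the clamp.

```bash
python3 - <<'E'
from h import *
np.set_printoptions(precision=4,suppress=True)
KM=cam("wrist")
im=cv2.imread("pics/w3.png");g=cv2.createCLAHE(3,(8,8)).apply(cv2.cvtColor(im,6))
c=cv2.resize(g[0:200,190:450],None,fx=3,fy=3,interpolation=cv2.INTER_CUBIC);cv2.imwrite("pics/w3c.png",c)
for n,u,v,z in[("cross",320,22,.187),("divL",222,27,.187),("divR",416,14,.187),("divB",325,120,.187),("BL",226,130,.193),("BR",417,122,.193)]:print(n,ray(0,u,v,z,KM))
E
```

```text
cross [0.557  0.1177 0.187 ]
divL [0.4764 0.1143 0.187 ]
divR [0.6352 0.1232 0.187 ]
divB [0.561  0.0394 0.187 ]
BL [0.4743 0.0315 0.193 ]
BR [0.6408 0.0378 0.193 ]
```

View pics/w3c.png

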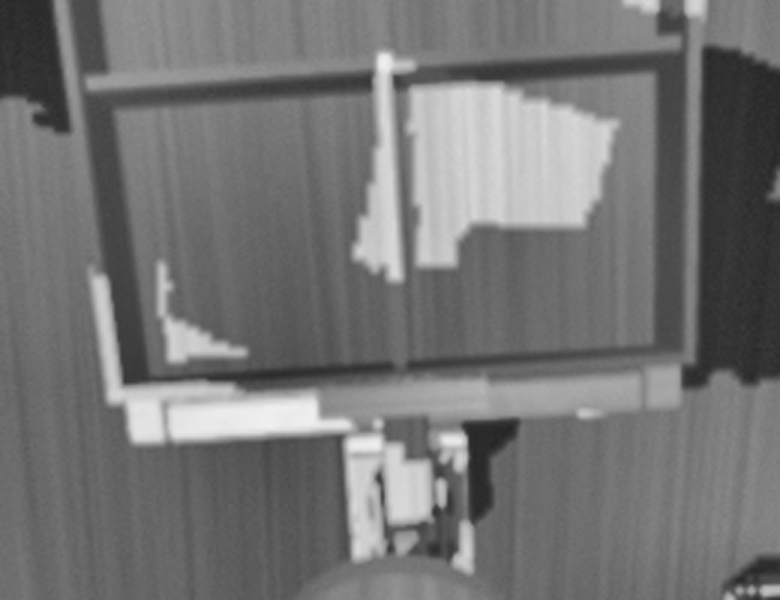

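```bash
python3 -m inch '[{"gripper":20,"dx":30,"dy":6,"dz":0,"turn":-0.02},{"gripper":20,"dx":70,"dy":14,"dz":0,"turn":-0.049},{"gripper":20,"dx":110,"dy":23,"dz":0,"turn":-0.049},{"gripper":20,"dx":150,"dy":31,"dz":0,"turn":-0.049},{"gripper":20,"dx":175,"dy":36,"dz":5,"turn":-0.049},{"gripper":20,"dx":180,"dy":37,"dz":20,"turn":-0.049},{"gripper":20,"dx":180,"dy":37,"dz":50,"turn":-0.049},{"gripper":20,"dx":180,"dy":37,"dz":80,"turn":-0.049},{"gripper":20,"dx":180,"dy":37,"dz":110,"turn":-0.049},{"gripper":20,"dx":180,"dy":37,"dz":130,"turn":-0.049},{"gripper":20,"dx":180,"dy":37,"dz":140,"turn":-0.049},{"gripper":20,"dx":180,"dy":37,"dz":144,"turn":-0.049}]'
python3 -m inch '[{"gripper":20,"dx":0,"dy":0,"dz":0,"turn":0},{"gripper":20,"dx":0,"dy":0,"dz":2,"turn":0},{"gripper":20,"dx":0,"dy":0,"dz":2,"turn":0}]'
```

```text
time_s: 6.9
position: [0.5966, 0.1589, 0.214]
tcp_rot: [[-0.047, 0.999, -0.003], [0.999, 0.047, -0.0], [-0.0, -0.003, -1.0]]
force: [-0.2, -0.3, -1.9]
opening: 0.637
time_s: 7.2
position: [0.5974, 0.1599, 0.2146]
tcp_rot: [[-0.048, 0.999, 0.002], [0.999, 0.048, 0.0], [0.0, 0.002, -1.0]]
force: [-0.5, 0.7, -1.4]
opening: 0.64
```

```bash
python3 -m inch '[{"gripper":20,"dx":0,"dy":0,"dz":1,"turn":0},{"gripper":20,"dx":0,"dy":0,"dz":2,"turn":0},{"gripper":20,"dx":0,"dy":0,"dz":2.5,"turn":0},{"gripper":20,"dx":0,"dy":0,"dz":2.5,"turn":0}]'
```

```text
time_s: 7.6
position: [0.5969, 0.16, 0.2118]
tcp_rot: [[-0.048, 0.999, 0.001], [0.999, 0.048, 0.0], [0.0, 0.001, -1.0]]
force: [-1.2, -0.8, 2.2]
opening: 0.635
```

```bash
python3 -m inch '[{"gripper":50,"dx":0,"dy":0,"dz":0,"turn":0},{"gripper":80,"dx":0,"dy":0,"dz":0,"turn":0},{"gripper":80,"dx":0,"dy":0,"dz":0,"turn":0},{"gripper":80,"dx":0,"dy":0,"dz":-10,"turn":0},{"gripper":80,"dx":0,"dy":0,"dz":-40,"turn":0},{"gripper":80,"dx":0,"dy":0,"dz":-85,"turn":0},{"gripper":80,"dx":0,"dy":0,"dz":-130,"turn":0},{"gripper":80,"dx":0,"dy":0,"dz":-170,"turn":0},{"gripper":80,"dx":-30,"dy":-20,"dz":-190,"turn":0},{"gripper":80,"dx":-40,"dy":-40,"dz":-200,"turn":0},{"gripper":80,"dx":-40,"dy":-40,"dz":-200,"turn":0},{"gripper":80,"dx":-40,"dy":-40,"dz":-200,"turn":0}]'
python3 - <<'E'
from h import *
np.set_printoptions(precision=3,suppress=True)
s=read_state();print(s["time_s"],s["position"],s["tcp_rot"][:,0],s["opening"])
KM=cam("wrist");im=capture("wrist");cv2.imwrite("pics/w4.png",im[:,:,::-1]);cv2.imwrite("pics/w4v.png",cv2.resize(im[:,:,::-1],(800,500),interpolation=2))
for q,z in[("pawl_tab",.222),("bolt_knob",.2),("clamp_grip",.198),("carrier",.193)]:
  for r in recognise("wrist",q)[:2]:print(q,round(r["score"],2),np.round(r["extent"]),ray(0,*r["extent"][:2],z,KM))
print(caps(im,.257,KM))
im=capture("scene");cv2.imwrite("pics/s4.png",im[:,:,::-1])
print([(round(r["score"],2),np.round(r["extent"][:2]),ray("scene",*r["extent"][:2],.053)) for r in recognise("scene","bottle0")])
E
```

```text
time_s: 8.8
position: [0.5588, 0.1181, 0.4118]
tcp_rot: [[-0.047, 0.999, 0.002], [0.999, 0.047, 0.0], [0.0, 0.002, -1.0]]
force: [0.1, -0.1, -0.3]
opening: 0.805
8.8 [0.559 0.118 0.412] [-0.047  0.999  0.   ] 0.8047307376028089
pawl_tab 0.74 [311.  17.  39.  34.] [0.542 0.263 0.222]
bolt_knob 0.55 [269.  38. 122.  26.] [0.503 0.249 0.2  ]
bolt_knob 0.44 [296. 353. 132.  49.] [ 0.536 -0.103  0.2  ]
clamp_grip 0.56 [323. 279.  16.  34.] [ 0.565 -0.001  0.198]
carrier 0.75 [314. 126. 176. 252.] [0.548 0.169 0.193]
[(array([0.573, 0.22 ]), np.float64(0.0281806256934506), (np.float64(346.5), np.float64(69.5)), np.int32(35)), (array([0.786, 0.222]), np.float64(0.02845354514194468), (np.float64(607.5), np.float64(80.5)), np.int32(35)), (array([0.59 , 0.115]), np.float64(0.05713242918368757), (np.float64(357.0), np.float64(196.5)), np.int32(64)), (array([0.528, 0.11 ]), np.float64(0.05986799480916612), (np.float64(287.5), np.float64(198.0)), np.int32(67)), (array([0.785, 0.116]), np.float64(0.02699195466841062), (np.float64(574.0), np.float64(204.5)), np.int32(30)), (array([0.786, 0.081]), np.float64(0.02600977675191689), (np.float64(565.0), np.float64(241.0)), np.int32(28))]
[(0.84, array([175., 290.]), array([ 0.5  , -0.389,  0.053])), (0.83, array([196., 306.]), array([ 0.581, -0.371,  0.053])), (0.58, array([354., 175.]), array([0.454, 0.321, 0.053]))]
```

View pics/w4v.png

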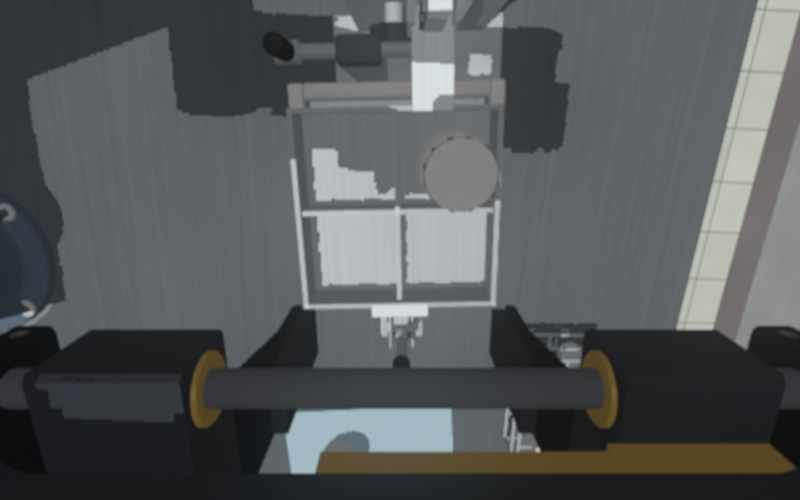

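The bottle stands in the far-left cell. The bolt knob's top is near (219,34), the clamp grip's top near (320,290), and the divider crossing at (319,168) in full-frame pixels.

```bash
python3 - <<'E'
from h import *
np.set_printoptions(precision=4,suppress=True)
KM=cam("wrist")
for n,u,v,z in[("cross",319.2,168,.187),("BL",244,244.5,.193),("BR",397,244,.193),("TL",231,87,.193),("TR",402,86,.193),("knobtop",215,32,.216),("knobfoot",232,41,.176),("griptop",320.5,290,.224),("bottle",368,139.5,.255)]:print(n,ray(0,u,v,z,KM))
c,a=np.array([.556,.119]),.049;R=np.array([[np.cos(a),-np.sin(a)],[np.sin(a),np.cos(a)]])
for k in[(.516,.247),(.465,.331)]:print(R.T@(np.array(k)-c))
E
```

```text
cross [0.5542 0.1255 0.187 ]
BL [0.4738 0.0358 0.193 ]
BR [0.645  0.0447 0.193 ]
TL [0.464  0.2032 0.193 ]
TR [0.6317 0.212  0.193 ]
knobtop [0.4569 0.2486 0.216 ]
knobfoot [0.462  0.2469 0.176 ]
griptop [0.5615 0.0007 0.224 ]
bottle [0.5948 0.1655 0.255 ]
[-0.0337  0.1298]
[-0.0805  0.2162]
```

```bash
python3 -m inch '[{"gripper":100,"dx":-45,"dy":-1,"dz":0,"turn":0.1},{"gripper":100,"dx":-93,"dy":-3,"dz":0,"turn":0.2},{"gripper":100,"dx":-140,"dy":-5,"dz":0,"turn":0.3},{"gripper":100,"dx":-187,"dy":-6,"dz":10,"turn":0.4},{"gripper":100,"dx":-232,"dy":-8,"dz":25,"turn":0.5},{"gripper":100,"dx":-277,"dy":-9,"dz":40,"turn":0.6},{"gripper":100,"dx":-322,"dy":-11,"dz":60,"turn":0.7},{"gripper":100,"dx":-367,"dy":-12,"dz":80,"turn":0.8},{"gripper":100,"dx":-410,"dy":-13,"dz":100,"turn":0.832},{"gripper":100,"dx":-428,"dy":-14,"dz":112,"turn":0.832},{"gripper":100,"dx":-428,"dy":-14,"dz":112,"turn":0.832},{"gripper":100,"dx":-428,"dy":-14,"dz":112,"turn":0.832}]'
cat > look.py <<'E'
from h import *
np.set_printoptions(precision=3,suppress=True)
s=read_state();p=np.array(s["position"]);R=np.array(s["tcp_rot"]);print(s["time_s"],p,R[:,0])
KM=cam("wrist");im=capture("wrist");cv2.imwrite("pics/look_%d.png"%(s["time_s"]*100),im[:,:,::-1])
for c in caps(im,.1,KM):print(c[0],round(c[1],4),c[2],"tool mm",R.T@(np.r_[c[0],.056]-p)*1000)
E
python3 look.py
```

```text
time_s: 10.35
position: [0.5653, -0.3092, 0.2988]
tcp_rot: [[0.706, 0.708, -0.001], [0.708, -0.706, 0.002], [0.001, -0.002, -1.0]]
force: [-0.2, -0.7, 0.6]
opening: 0.999
10.35 [ 0.565 -0.309  0.299] [0.706 0.708 0.001]
[ 0.578 -0.373] 0.0497 (np.float64(376.0), np.float64(214.0)) tool mm [-36.654  54.786 242.638]
[ 0.483 -0.292] 0.0502 (np.float64(256.0), np.float64(222.5)) tool mm [-45.953 -70.112 242.849]
[ 0.493 -0.388] 0.0503 (np.float64(328.0), np.float64(275.0)) tool mm [-107.012    5.288  242.664]
```

```bash
python3 -m inch '[{"gripper":100,"dx":-20,"dy":30,"dz":10,"turn":0},{"gripper":100,"dx":-36,"dy":55,"dz":40,"turn":0},{"gripper":100,"dx":-36,"dy":55,"dz":85,"turn":0},{"gripper":100,"dx":-36,"dy":55,"dz":130,"turn":0},{"gripper":100,"dx":-36,"dy":55,"dz":175,"turn":0},{"gripper":100,"dx":-36,"dy":55,"dz":215,"turn":0},{"gripper":100,"dx":-36,"dy":55,"dz":236,"turn":0},{"gripper":100,"dx":-36,"dy":55,"dz":242,"turn":0},{"gripper":100,"dx":-36,"dy":55,"dz":242,"turn":0},{"gripper":20,"dx":-36,"dy":55,"dz":242,"turn":0},{"gripper":20,"dx":-36,"dy":55,"dz":242,"turn":0},{"gripper":20,"dx":-36,"dy":55,"dz":242,"turn":0}]'; python3 -m inch '[{"gripper":20,"dx":0,"dy":0,"dz":0,"turn":0},{"gripper":20,"dx":0,"dy":0,"dz":0,"turn":0},{"gripper":20,"dx":0,"dy":0,"dz":0,"turn":0},{"gripper":20,"dx":0,"dy":0,"dz":0,"turn":0}]'
```

```text
time_s: 11.6
position: [0.5797, -0.3751, 0.059]
tcp_rot: [[0.706, 0.708, 0.003], [0.708, -0.706, -0.002], [0.0, 0.003, -1.0]]
force: [0.1, -0.0, -0.9]
opening: 0.811
time_s: 12.0
position: [0.5787, -0.3745, 0.0577]
tcp_rot: [[0.706, 0.708, -0.0], [0.708, -0.706, 0.0], [-0.0, -0.0, -1.0]]
force: [-1.3, 1.5, 5.4]
opening: 0.64
```

```bash
python3 -m inch '[{"gripper":20,"dx":0,"dy":0,"dz":-20,"turn":0},{"gripper":20,"dx":0,"dy":0,"dz":-60,"turn":0},{"gripper":20,"dx":2,"dy":-2,"dz":-105,"turn":0},{"gripper":20,"dx":20,"dy":-18,"dz":-145,"turn":-0.1},{"gripper":20,"dx":48,"dy":-44,"dz":-175,"turn":-0.22},{"gripper":20,"dx":80,"dy":-73,"dz":-200,"turn":-0.34},{"gripper":20,"dx":113,"dy":-103,"dz":-225,"turn":-0.46},{"gripper":20,"dx":146,"dy":-133,"dz":-250,"turn":-0.58},{"gripper":20,"dx":180,"dy":-163,"dz":-270,"turn":-0.7},{"gripper":20,"dx":214,"dy":-194,"dz":-285,"turn":-0.834},{"gripper":20,"dx":248,"dy":-225,"dz":-290,"turn":-0.834},{"gripper":20,"dx":282,"dy":-256,"dz":-290,"turn":-0.834}]'; python3 -m inch '[{"gripper":20,"dx":0,"dy":0,"dz":0,"turn":0},{"gripper":20,"dx":0,"dy":0,"dz":0,"turn":0}]'
```

```text
time_s: 13.2
position: [0.5969, 0.0078, 0.3479]
tcp_rot: [[-0.05, 0.999, 0.002], [0.999, 0.05, -0.0], [-0.0, 0.002, -1.0]]
force: [0.8, -0.6, -0.7]
opening: 0.635
time_s: 13.4
position: [0.5963, 0.0071, 0.3464]
tcp_rot: [[-0.053, 0.999, -0.001], [0.999, 0.053, -0.001], [-0.0, -0.001, -1.0]]
force: [0.6, -0.6, -2.1]
opening: 0.641
```

```bash
python3 -m inch '[{"gripper":20,"dx":35,"dy":4,"dz":0,"turn":0},{"gripper":20,"dx":65,"dy":7,"dz":5,"turn":0},{"gripper":20,"dx":72,"dy":7,"dz":20,"turn":0},{"gripper":20,"dx":72,"dy":7,"dz":50,"turn":0},{"gripper":20,"dx":72,"dy":7,"dz":80,"turn":0},{"gripper":20,"dx":72,"dy":7,"dz":105,"turn":0},{"gripper":20,"dx":72,"dy":7,"dz":122,"turn":0},{"gripper":20,"dx":72,"dy":7,"dz":130,"turn":0},{"gripper":20,"dx":72,"dy":7,"dz":133,"turn":0},{"gripper":20,"dx":72,"dy":7,"dz":134,"turn":0},{"gripper":20,"dx":72,"dy":7,"dz":135,"turn":0},{"gripper":20,"dx":72,"dy":7,"dz":135,"turn":0}]'
```

```text
time_s: 14.6
position: [0.6006, 0.0781, 0.213]
tcp_rot: [[-0.05, 0.999, 0.002], [0.999, 0.05, -0.0], [-0.0, 0.002, -1.0]]
force: [0.1, 0.7, -0.5]
opening: 0.639
```

```bash
python3 -m inch '[{"gripper":20,"dx":0,"dy":0,"dz":1,"turn":0},{"gripper":20,"dx":0,"dy":0,"dz":2,"turn":0},{"gripper":20,"dx":0,"dy":0,"dz":2,"turn":0},{"gripper":80,"dx":0,"dy":0,"dz":2,"turn":0},{"gripper":80,"dx":0,"dy":0,"dz":2,"turn":0},{"gripper":80,"dx":0,"dy":0,"dz":2,"turn":0},{"gripper":80,"dx":0,"dy":0,"dz":-10,"turn":0},{"gripper":80,"dx":0,"dy":0,"dz":-40,"turn":0},{"gripper":80,"dx":0,"dy":0,"dz":-85,"turn":0},{"gripper":80,"dx":0,"dy":0,"dz":-125,"turn":0},{"gripper":80,"dx":0,"dy":0,"dz":-135,"turn":0},{"gripper":80,"dx":0,"dy":0,"dz":-135,"turn":0}]'; python3 -m inch '[{"gripper":100,"dx":-45,"dy":-6,"dz":0,"turn":0.1},{"gripper":100,"dx":-93,"dy":-12,"dz":0,"turn":0.2},{"gripper":100,"dx":-140,"dy":-19,"dz":0,"turn":0.3},{"gripper":100,"dx":-187,"dy":-26,"dz":0,"turn":0.4},{"gripper":100,"dx":-232,"dy":-33,"dz":10,"turn":0.5},{"gripper":100,"dx":-277,"dy":-40,"dz":15,"turn":0.6},{"gripper":100,"dx":-322,"dy":-46,"dz":25,"turn":0.7},{"gripper":100,"dx":-360,"dy":-51,"dz":35,"turn":0.8},{"gripper":100,"dx":-386,"dy":-55,"dz":48,"turn":0.832},{"gripper":100,"dx":-386,"dy":-55,"dz":48,"turn":0.832},{"gripper":100,"dx":-386,"dy":-55,"dz":48,"turn":0.832}]'; python3 look.py
```

```text
time_s: 15.8
position: [0.6011, 0.0782, 0.3501]
tcp_rot: [[-0.05, 0.999, 0.006], [0.999, 0.05, -0.0], [-0.001, 0.006, -1.0]]
force: [-0.2, -0.1, -0.5]
opening: 0.805
time_s: 16.9
position: [0.5633, -0.3095, 0.2966]
tcp_rot: [[0.705, 0.709, -0.004], [0.709, -0.705, 0.004], [0.0, -0.005, -1.0]]
force: [0.9, -0.5, 0.7]
opening: 1.0
16.9 [ 0.563 -0.31   0.297] [0.705 0.709 0.   ]
[ 0.483 -0.292] 0.0499 (np.float64(257.0), np.float64(221.5)) tool mm [-44.145 -68.489 240.999]
[ 0.494 -0.389] 0.05 (np.float64(330.0), np.float64(274.5)) tool mm [-105.258    7.581  240.588]
```

```bash
python3 -m inch '[{"gripper":100,"dx":-22,"dy":-35,"dz":10,"turn":0},{"gripper":100,"dx":-44,"dy":-69,"dz":30,"turn":0},{"gripper":100,"dx":-44,"dy":-69,"dz":75,"turn":0},{"gripper":100,"dx":-44,"dy":-69,"dz":120,"turn":0},{"gripper":100,"dx":-44,"dy":-69,"dz":165,"turn":0},{"gripper":100,"dx":-44,"dy":-69,"dz":210,"turn":0},{"gripper":100,"dx":-44,"dy":-69,"dz":234,"turn":0},{"gripper":100,"dx":-44,"dy":-69,"dz":239,"turn":0},{"gripper":100,"dx":-44,"dy":-69,"dz":239,"turn":0},{"gripper":20,"dx":-44,"dy":-69,"dz":239,"turn":0},{"gripper":20,"dx":-44,"dy":-69,"dz":239,"turn":0},{"gripper":20,"dx":-44,"dy":-69,"dz":239,"turn":0}]'; python3 -m inch '[{"gripper":20,"dx":0,"dy":0,"dz":0,"turn":0},{"gripper":20,"dx":0,"dy":0,"dz":0,"turn":0},{"gripper":20,"dx":0,"dy":0,"dz":0,"turn":0},{"gripper":20,"dx":0,"dy":0,"dz":0,"turn":0}]'
```

```text
time_s: 18.15
position: [0.4852, -0.2932, 0.0617]
tcp_rot: [[0.705, 0.71, 0.002], [0.71, -0.705, -0.002], [0.0, 0.003, -1.0]]
force: [-1.0, 0.0, -0.6]
opening: 0.811
time_s: 18.55
position: [0.4841, -0.2924, 0.0606]
tcp_rot: [[0.705, 0.709, -0.0], [0.709, -0.705, 0.0], [-0.0, -0.0, -1.0]]
force: [-2.5, 1.6, 5.1]
opening: 0.638
```

```bash
python3 -m inch '[{"gripper":20,"dx":0,"dy":0,"dz":-20,"turn":0},{"gripper":20,"dx":0,"dy":0,"dz":-60,"turn":0},{"gripper":20,"dx":2,"dy":-2,"dz":-105,"turn":0},{"gripper":20,"dx":20,"dy":-18,"dz":-145,"turn":-0.1},{"gripper":20,"dx":48,"dy":-43,"dz":-175,"turn":-0.22},{"gripper":20,"dx":80,"dy":-71,"dz":-200,"turn":-0.34},{"gripper":20,"dx":113,"dy":-100,"dz":-225,"turn":-0.46},{"gripper":20,"dx":146,"dy":-129,"dz":-250,"turn":-0.58},{"gripper":20,"dx":180,"dy":-159,"dz":-270,"turn":-0.7},{"gripper":20,"dx":214,"dy":-189,"dz":-285,"turn":-0.834},{"gripper":20,"dx":248,"dy":-219,"dz":-290,"turn":-0.834},{"gripper":20,"dx":282,"dy":-249,"dz":-290,"turn":-0.834}]'; python3 -m inch '[{"gripper":20,"dx":0,"dy":0,"dz":0,"turn":0},{"gripper":20,"dx":0,"dy":0,"dz":0,"turn":0}]'
```

```text
time_s: 19.75
position: [0.5067, 0.0847, 0.351]
tcp_rot: [[-0.052, 0.999, 0.003], [0.999, 0.052, -0.0], [-0.0, 0.003, -1.0]]
force: [0.3, 0.0, -1.9]
opening: 0.639
time_s: 19.95
position: [0.506, 0.0838, 0.3495]
tcp_rot: [[-0.055, 0.998, -0.001], [0.998, 0.055, -0.001], [-0.001, -0.001, -1.0]]
force: [-0.7, -0.4, -1.1]
opening: 0.636
```

```bash
python3 -m inch '[{"gripper":20,"dx":35,"dy":5,"dz":0,"turn":0},{"gripper":20,"dx":65,"dy":9,"dz":5,"turn":0},{"gripper":20,"dx":74,"dy":10,"dz":20,"turn":0},{"gripper":20,"dx":74,"dy":10,"dz":50,"turn":0},{"gripper":20,"dx":74,"dy":10,"dz":80,"turn":0},{"gripper":20,"dx":74,"dy":10,"dz":105,"turn":0},{"gripper":20,"dx":74,"dy":10,"dz":122,"turn":0},{"gripper":20,"dx":74,"dy":10,"dz":130,"turn":0},{"gripper":20,"dx":74,"dy":10,"dz":133,"turn":0},{"gripper":20,"dx":74,"dy":10,"dz":135,"turn":0},{"gripper":20,"dx":74,"dy":10,"dz":136,"turn":0},{"gripper":20,"dx":74,"dy":10,"dz":136,"turn":0}]'
```

```text
time_s: 21.15
position: [0.5134, 0.1572, 0.2151]
tcp_rot: [[-0.052, 0.999, 0.002], [0.999, 0.052, -0.0], [-0.0, 0.002, -1.0]]
force: [-0.2, -0.8, 0.0]
opening: 0.636
```

```bash
python3 -m inch '[{"gripper":20,"dx":0,"dy":0,"dz":1,"turn":0},{"gripper":20,"dx":0,"dy":0,"dz":1.5,"turn":0},{"gripper":80,"dx":0,"dy":0,"dz":1.5,"turn":0},{"gripper":80,"dx":0,"dy":0,"dz":1.5,"turn":0},{"gripper":80,"dx":0,"dy":0,"dz":1.5,"turn":0},{"gripper":80,"dx":0,"dy":0,"dz":1.5,"turn":0},{"gripper":80,"dx":0,"dy":0,"dz":-10,"turn":0},{"gripper":80,"dx":0,"dy":0,"dz":-40,"turn":0},{"gripper":80,"dx":0,"dy":0,"dz":-85,"turn":0},{"gripper":80,"dx":0,"dy":0,"dz":-125,"turn":0},{"gripper":80,"dx":0,"dy":0,"dz":-135,"turn":0},{"gripper":80,"dx":0,"dy":0,"dz":-135,"turn":0}]'; python3 -m inch '[{"gripper":100,"dx":-45,"dy":1,"dz":0,"turn":0.1},{"gripper":100,"dx":-93,"dy":2,"dz":0,"turn":0.2},{"gripper":100,"dx":-141,"dy":4,"dz":0,"turn":0.3},{"gripper":100,"dx":-189,"dy":5,"dz":0,"turn":0.4},{"gripper":100,"dx":-236,"dy":7,"dz":10,"turn":0.5},{"gripper":100,"dx":-283,"dy":8,"dz":15,"turn":0.6},{"gripper":100,"dx":-330,"dy":10,"dz":25,"turn":0.7},{"gripper":100,"dx":-377,"dy":11,"dz":35,"turn":0.8},{"gripper":100,"dx":-424,"dy":13,"dz":48,"turn":0.832},{"gripper":100,"dx":-470,"dy":15,"dz":48,"turn":0.832},{"gripper":100,"dx":-489,"dy":15,"dz":48,"turn":0.832},{"gripper":100,"dx":-489,"dy":15,"dz":48,"turn":0.832}]'; python3 look.py
```

```text
time_s: 22.35
position: [0.5137, 0.1575, 0.3517]
tcp_rot: [[-0.052, 0.999, 0.006], [0.999, 0.052, 0.001], [0.0, 0.006, -1.0]]
force: [0.6, 0.1, -0.4]
opening: 0.799
time_s: 23.55
position: [0.552, -0.3325, 0.2985]
tcp_rot: [[0.706, 0.708, -0.003], [0.708, -0.706, 0.002], [-0.001, -0.003, -1.0]]
force: [-0.2, 0.1, 0.4]
opening: 0.996
23.55 [ 0.552 -0.333  0.299] [ 0.706  0.708 -0.001]
[ 0.492 -0.39 ] 0.0494 (np.float64(322.0), np.float64(255.0)) tool mm [-82.962  -1.165 242.572]
```

```bash
python3 -m inch '[{"gripper":100,"dx":-40,"dy":-1,"dz":10,"turn":0},{"gripper":100,"dx":-82,"dy":-1,"dz":30,"turn":0},{"gripper":100,"dx":-82,"dy":-1,"dz":75,"turn":0},{"gripper":100,"dx":-82,"dy":-1,"dz":120,"turn":0},{"gripper":100,"dx":-82,"dy":-1,"dz":165,"turn":0},{"gripper":100,"dx":-82,"dy":-1,"dz":210,"turn":0},{"gripper":100,"dx":-82,"dy":-1,"dz":234,"turn":0},{"gripper":100,"dx":-82,"dy":-1,"dz":241,"turn":0},{"gripper":100,"dx":-82,"dy":-1,"dz":241,"turn":0},{"gripper":20,"dx":-82,"dy":-1,"dz":241,"turn":0},{"gripper":20,"dx":-82,"dy":-1,"dz":241,"turn":0},{"gripper":20,"dx":-82,"dy":-1,"dz":241,"turn":0}]'; python3 -m inch '[{"gripper":20,"dx":0,"dy":0,"dz":0,"turn":0},{"gripper":20,"dx":0,"dy":0,"dz":0,"turn":0},{"gripper":20,"dx":0,"dy":0,"dz":0,"turn":0},{"gripper":20,"dx":0,"dy":0,"dz":0,"turn":0}]'
```

```text
time_s: 24.8
position: [0.4954, -0.3885, 0.0619]
tcp_rot: [[0.703, 0.711, 0.002], [0.711, -0.703, -0.002], [-0.0, 0.003, -1.0]]
force: [0.1, -0.1, 0.2]
opening: 0.812
time_s: 25.2
position: [0.4948, -0.3881, 0.0607]
tcp_rot: [[0.703, 0.711, 0.0], [0.711, -0.703, -0.001], [-0.0, 0.001, -1.0]]
force: [-1.1, 1.3, 4.5]
opening: 0.635
```

```bash
python3 -m inch '[{"gripper":20,"dx":0,"dy":0,"dz":-20,"turn":0},{"gripper":20,"dx":0,"dy":0,"dz":-60,"turn":0},{"gripper":20,"dx":2,"dy":-2,"dz":-105,"turn":0},{"gripper":20,"dx":20,"dy":-18,"dz":-145,"turn":-0.1},{"gripper":20,"dx":48,"dy":-43,"dz":-175,"turn":-0.22},{"gripper":20,"dx":80,"dy":-72,"dz":-200,"turn":-0.34},{"gripper":20,"dx":113,"dy":-102,"dz":-225,"turn":-0.46},{"gripper":20,"dx":146,"dy":-132,"dz":-250,"turn":-0.58},{"gripper":20,"dx":180,"dy":-163,"dz":-270,"turn":-0.7},{"gripper":20,"dx":214,"dy":-193,"dz":-285,"turn":-0.834},{"gripper":20,"dx":248,"dy":-224,"dz":-290,"turn":-0.834},{"gripper":20,"dx":282,"dy":-255,"dz":-290,"turn":-0.834}]'; python3 -m inch '[{"gripper":20,"dx":0,"dy":0,"dz":0,"turn":0},{"gripper":20,"dx":0,"dy":0,"dz":0,"turn":0}]'
```

```text
time_s: 26.4
position: [0.5118, -0.0062, 0.3509]
tcp_rot: [[-0.054, 0.999, 0.002], [0.999, 0.054, -0.0], [-0.0, 0.002, -1.0]]
force: [0.8, -0.1, -1.3]
opening: 0.634
time_s: 26.6
position: [0.5112, -0.007, 0.3496]
tcp_rot: [[-0.057, 0.998, -0.001], [0.998, 0.057, -0.0], [-0.0, -0.001, -1.0]]
force: [0.2, 0.2, -0.6]
opening: 0.637
```

```bash
python3 -m inch '[{"gripper":20,"dx":40,"dy":5,"dz":0,"turn":0},{"gripper":20,"dx":72,"dy":9,"dz":5,"turn":0},{"gripper":20,"dx":81,"dy":10,"dz":20,"turn":0},{"gripper":20,"dx":81,"dy":10,"dz":50,"turn":0},{"gripper":20,"dx":81,"dy":10,"dz":80,"turn":0},{"gripper":20,"dx":81,"dy":10,"dz":105,"turn":0},{"gripper":20,"dx":81,"dy":10,"dz":122,"turn":0},{"gripper":20,"dx":81,"dy":10,"dz":130,"turn":0},{"gripper":20,"dx":81,"dy":10,"dz":133,"turn":0},{"gripper":20,"dx":81,"dy":10,"dz":135,"turn":0},{"gripper":20,"dx":81,"dy":10,"dz":136,"turn":0},{"gripper":20,"dx":81,"dy":10,"dz":136,"turn":0}]'; python3 -m inch '[{"gripper":20,"dx":0,"dy":0,"dz":1,"turn":0},{"gripper":20,"dx":0,"dy":0,"dz":1.5,"turn":0},{"gripper":80,"dx":0,"dy":0,"dz":1.5,"turn":0},{"gripper":80,"dx":0,"dy":0,"dz":1.5,"turn":0},{"gripper":80,"dx":0,"dy":0,"dz":1.5,"turn":0},{"gripper":80,"dx":0,"dy":0,"dz":1.5,"turn":0},{"gripper":80,"dx":0,"dy":0,"dz":-10,"turn":0},{"gripper":80,"dx":0,"dy":0,"dz":-40,"turn":0},{"gripper":80,"dx":0,"dy":0,"dz":-85,"turn":0},{"gripper":80,"dx":0,"dy":0,"dz":-125,"turn":0},{"gripper":80,"dx":0,"dy":0,"dz":-135,"turn":0},{"gripper":80,"dx":0,"dy":0,"dz":-135,"turn":0}]'
```

```text
time_s: 27.8
position: [0.518, 0.0731, 0.2151]
tcp_rot: [[-0.054, 0.999, 0.002], [0.999, 0.054, -0.001], [-0.001, 0.002, -1.0]]
force: [-0.5, -0.9, 1.9]
opening: 0.634
time_s: 29.0
position: [0.5183, 0.0735, 0.3515]
tcp_rot: [[-0.054, 0.999, 0.005], [0.999, 0.054, -0.0], [-0.001, 0.005, -1.0]]
force: [-0.1, 0.6, -1.3]
opening: 0.804
```

```bash
python3 -m inch '[{"gripper":60,"dx":-40,"dy":8,"dz":-15,"turn":0},{"gripper":60,"dx":-85,"dy":17,"dz":-30,"turn":0.005},{"gripper":60,"dx":-125,"dy":25,"dz":-45,"turn":0.005},{"gripper":60,"dx":-165,"dy":33,"dz":-50,"turn":0.005},{"gripper":60,"dx":-165,"dy":33,"dz":-50,"turn":0.005},{"gripper":60,"dx":-165,"dy":33,"dz":-50,"turn":0.005}]'
python3 - <<'E'
from h import *
np.set_printoptions(precision=3,suppress=True)
s=read_state();print(s["time_s"],s["position"],s["tcp_rot"][:,0],s["opening"])
KM=cam("wrist");np.save("KM5.npy",np.array([np.pad(KM[0],(0,1)),KM[1]]))
im=capture("wrist");cv2.imwrite("pics/w5.png",im[:,:,::-1])
for c in caps(im,.255,KM):print(c)
for q,z in[("clamp_grip",.198)]:
  for r in recognise("wrist",q)[:2]:print(q,round(r["score"],2),np.round(r["extent"]),ray(0,*r["extent"][:2],z,KM))
im=capture("side");cv2.imwrite("pics/s5.png",im[:,:,::-1])
w=cv2.imread("pics/w5.png");out=np.zeros((600,800,3),np.uint8)
out[:500,:520]=cv2.resize(w[:320,160:493],(520,500));out[:,520:]=cv2.resize(im[150:310,285:360,::-1],(280,600))
cv2.imwrite("pics/m5.png",out)
E
```

```text
time_s: 29.6
position: [0.5583, -0.09, 0.3966]
tcp_rot: [[-0.047, 0.999, -0.005], [0.999, 0.047, 0.002], [0.003, -0.005, -1.0]]
force: [0.3, 0.5, 0.1]
opening: 0.603
29.6 [ 0.558 -0.09   0.397] [-0.047  0.999  0.003] 0.6029781765368925
(array([0.779, 0.025]), np.float64(0.027383769113110048), (np.float64(619.0), np.float64(63.5)), np.int32(36))
(array([ 0.778, -0.009]), np.float64(0.027581652486965702), (np.float64(606.5), np.float64(109.0)), np.int32(35))
(array([ 0.779, -0.043]), np.float64(0.026116542580898877), (np.float64(595.0), np.float64(152.5)), np.int32(32))
clamp_grip 0.65 [333. 124.  22.  27.] [ 0.564 -0.034  0.198]
```

View pics/m5.png

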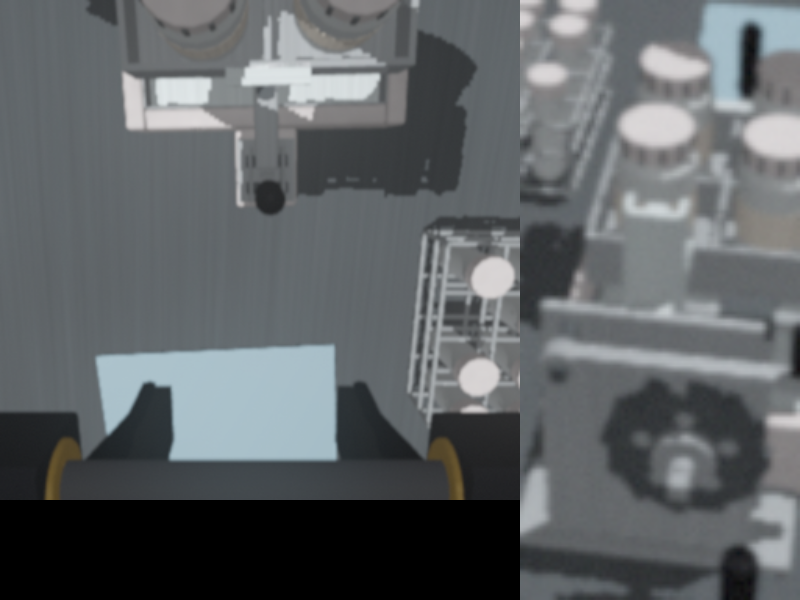

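All four bottles stand in the cells. The clamp grip is seen nearly end-on at full-frame (332,125).

```bash
python3 - <<'E'
from h import *
np.set_printoptions(precision=4,suppress=True)
KM=cam("wrist")
for z in(.224,.198,.17):print(z,ray(0,332.5,125.5,z,KM))
# pose check: carrier near rim corners z=.193
f=1.5625
for n,x,y in[("BL",124,66),("BR",414,64)]:print(n,ray(0,160+x/f,y/f,.193,KM))
for n,x,y in[("boxL",124,130),("boxR",405,124)]:print(n,ray(0,160+x/f,y/f,.068,KM))
for n,x,y in[("matL",97,355),("matR",334,345)]:print(n,ray(0,160+x/f,y/f,.002,KM))
s=read_state()
g=ray(0,332.5,125.5,.21,KM);print("tool",np.array(s["tcp_rot"]).T@(g-s["position"])*1000)
E
```

```text
0.224 [ 0.5634 -0.032   0.224 ]
0.198 [ 0.5642 -0.0339  0.198 ]
0.17 [ 0.5649 -0.0361  0.17  ]
BL [0.4746 0.0362 0.193 ]
BR [0.6445 0.0455 0.193 ]
boxL [0.4456 0.0032 0.068 ]
boxR [0.6747 0.019  0.068 ]
matL [ 0.3981 -0.2207  0.002 ]
matR [ 0.6452 -0.1971  0.002 ]
tool [ 54.4945   8.8667 187.7517]
```

```bash
python3 -m inch '[{"gripper":50,"dx":30,"dy":5,"dz":20,"turn":0},{"gripper":50,"dx":54,"dy":9,"dz":50,"turn":0},{"gripper":50,"dx":54,"dy":9,"dz":95,"turn":0},{"gripper":50,"dx":54,"dy":9,"dz":140,"turn":0},{"gripper":50,"dx":54,"dy":9,"dz":175,"turn":0},{"gripper":50,"dx":54,"dy":9,"dz":195,"turn":0},{"gripper":50,"dx":54,"dy":9,"dz":205,"turn":0},{"gripper":50,"dx":54,"dy":9,"dz":205,"turn":0},{"gripper":5,"dx":54,"dy":9,"dz":205,"turn":0},{"gripper":5,"dx":54,"dy":9,"dz":205,"turn":0},{"gripper":5,"dx":54,"dy":9,"dz":205,"turn":0},{"gripper":5,"dx":54,"dy":9,"dz":205,"turn":0}]'; python3 -m inch '[{"gripper":5,"dx":0,"dy":0,"dz":0,"turn":0},{"gripper":5,"dx":0,"dy":0,"dz":0,"turn":0},{"gripper":5,"dx":0,"dy":0,"dz":0,"turn":0}]'
```

```text
time_s: 30.95
position: [0.5652, -0.0353, 0.195]
tcp_rot: [[-0.049, 0.999, -0.0], [0.999, 0.049, -0.0], [-0.0, -0.0, -1.0]]
force: [-6.8, -1.7, 5.1]
opening: 0.219
time_s: 31.25
position: [0.5643, -0.0353, 0.1949]
tcp_rot: [[-0.049, 0.999, -0.002], [0.999, 0.049, -0.0], [-0.0, -0.002, -1.0]]
force: [-4.2, -0.8, 5.5]
opening: 0.195
```

```bash
python3 -m inch '[{"gripper":5,"dx":-9,"dy":0,"dz":0.5,"turn":0},{"gripper":5,"dx":-17,"dy":0,"dz":1.5,"turn":0},{"gripper":5,"dx":-26,"dy":0,"dz":3.4,"turn":0},{"gripper":5,"dx":-34,"dy":0,"dz":6,"turn":0},{"gripper":5,"dx":-42,"dy":0,"dz":9.4,"turn":0},{"gripper":5,"dx":-50,"dy":0,"dz":13.4,"turn":0},{"gripper":5,"dx":-57,"dy":0,"dz":18,"turn":0},{"gripper":5,"dx":-64,"dy":0,"dz":23.4,"turn":0},{"gripper":5,"dx":-71,"dy":0,"dz":29.3,"turn":0},{"gripper":5,"dx":-77,"dy":0,"dz":35.7,"turn":0},{"gripper":5,"dx":-82,"dy":0,"dz":42,"turn":0},{"gripper":5,"dx":-82,"dy":0,"dz":42,"turn":0}]'
```

```text
time_s: 32.45
position: [0.5697, -0.1174, 0.1518]
tcp_rot: [[-0.048, 0.999, -0.0], [0.999, 0.048, 0.001], [0.001, 0.0, -1.0]]
force: [-1.4, 0.9, 4.7]
opening: 0.196
```

```bash
python3 -m inch '[{"gripper":50,"dx":0,"dy":0,"dz":0,"turn":0},{"gripper":50,"dx":0,"dy":0,"dz":0,"turn":0},{"gripper":50,"dx":0,"dy":0,"dz":0,"turn":0},{"gripper":50,"dx":0,"dy":0,"dz":-20,"turn":0},{"gripper":50,"dx":0,"dy":0,"dz":-60,"turn":0},{"gripper":50,"dx":0,"dy":0,"dz":-105,"turn":0},{"gripper":50,"dx":0,"dy":0,"dz":-150,"turn":0},{"gripper":50,"dx":0,"dy":0,"dz":-195,"turn":0},{"gripper":50,"dx":0,"dy":0,"dz":-240,"turn":0},{"gripper":50,"dx":0,"dy":0,"dz":-260,"turn":0},{"gripper":50,"dx":40,"dy":-8,"dz":-260,"turn":0},{"gripper":50,"dx":85,"dy":-16,"dz":-260,"turn":0}]';  python3 -m inch '[{"gripper":50,"dx":48,"dy":-10,"dz":0,"turn":0},{"gripper":50,"dx":96,"dy":-19,"dz":0,"turn":0},{"gripper":50,"dx":144,"dy":-28,"dz":0,"turn":0},{"gripper":50,"dx":192,"dy":-37,"dz":0,"turn":0},{"gripper":50,"dx":235,"dy":-45,"dz":0,"turn":0},{"gripper":50,"dx":246,"dy":-48,"dz":0,"turn":0},{"gripper":50,"dx":246,"dy":-48,"dz":0,"turn":0},{"gripper":50,"dx":246,"dy":-48,"dz":0,"turn":0}]'
python3 - <<'E'
from h import *
np.set_printoptions(precision=3,suppress=True)
s=read_state();print(s["time_s"],s["position"],s["tcp_rot"][:,0],s["opening"])
KM=cam("wrist");im=capture("wrist");cv2.imwrite("pics/w6.png",im[:,:,::-1])
for q,z in[("pawl_tab",.222),("bolt_knob",.2)]:
  for r in recognise("wrist",q)[:2]:print(q,round(r["score"],2),np.round(r["extent"]),ray(0,*r["extent"][:2],z,KM))
im=capture("scene")
w=cv2.imread("pics/w6.png");out=np.zeros((600,800,3),np.uint8)
out[:400,:]=cv2.resize(w[:300,100:],(800,444))[:400];out[400:,:320]=cv2.resize(im[150:250,250:410,::-1],(320,200))
cv2.imwrite("pics/m6.png",out)
E
```

```text
time_s: 33.65
position: [0.5499, -0.0334, 0.4126]
tcp_rot: [[-0.046, 0.999, 0.003], [0.999, 0.046, -0.001], [-0.001, 0.002, -1.0]]
force: [0.1, 0.1, -0.7]
opening: 0.502
time_s: 34.45
position: [0.4897, 0.2096, 0.4118]
tcp_rot: [[-0.049, 0.999, 0.0], [0.999, 0.049, -0.001], [-0.001, 0.0, -1.0]]
force: [-0.1, 0.6, 0.3]
opening: 0.502
34.45 [0.49  0.21  0.412] [-0.049  0.999 -0.001] 0.5018900075846274
pawl_tab 0.22 [381. 188. 201. 346.] [0.547 0.206 0.222]
bolt_knob 0.81 [338. 138. 108.  22.] [0.503 0.25  0.2  ]
bolt_knob 0.42 [381. 203. 165. 178.] [0.553 0.184 0.2  ]
```

View pics/m6.png

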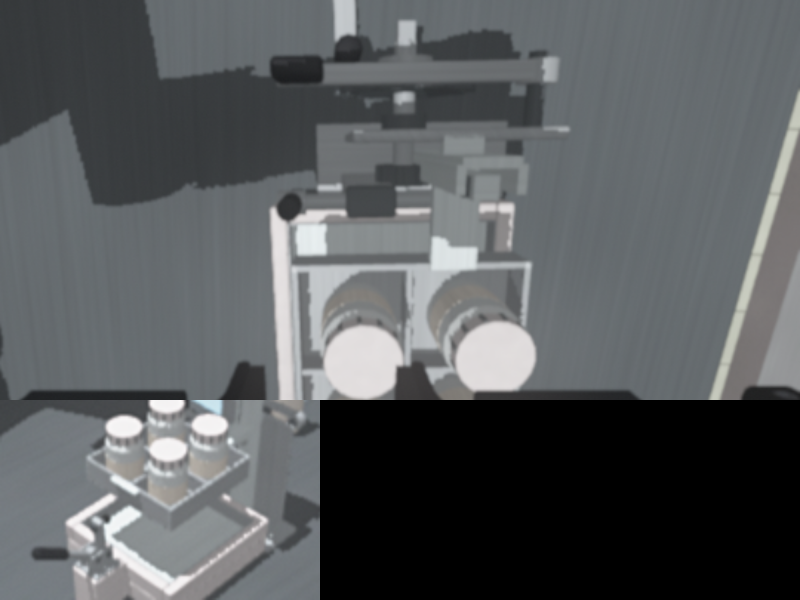

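The clamp is open with its handle leaning out, and the four bottles stand upright. The knob's top is at full-frame (296,140) and the tab's top at (300,47).

```bash
python3 - <<'E'
from h import *
np.set_printoptions(precision=4,suppress=True)
KM=cam("wrist");s=read_state();R=np.array(s["tcp_rot"])
c,a=np.array([.556,.119]),.049;Rf=np.array([[np.cos(a),-np.sin(a)],[np.sin(a),np.cos(a)]])
f=800/540
for n,x,y,z in[("knobtop",289,207,.216),("tabtop",297,68,.241),("tab",297,70,.222)]:
    p=ray(0,100+x/f,y/f,z,KM);print(n,p,"frame",Rf.T@(p[:2]-c),"tool",R.T@(p-s["position"])*1000)
print(proj(0,np.r_[c+Rf@[-.09,.129],.216],KM))
E
```

```text
knobtop [0.4612 0.248  0.216 ] frame [-0.0884  0.1335] tool [ 40.4383 -26.9614 195.9375]
tabtop [0.4657 0.3286 0.241 ] frame [-0.0799  0.2138] tool [120.7205 -18.6764 170.9102]
tab [0.4646 0.3298 0.222 ] frame [-0.081  0.215] tool [121.943  -19.7962 189.9098]
[293.5225 144.43  ]
```

```bash
python3 -m inch '[{"gripper":45,"dx":19,"dy":-14,"dz":20,"turn":-0.14},{"gripper":45,"dx":38,"dy":-27,"dz":40,"turn":-0.28},{"gripper":45,"dx":38,"dy":-27,"dz":60,"turn":-0.42},{"gripper":45,"dx":38,"dy":-27,"dz":85,"turn":-0.56},{"gripper":45,"dx":38,"dy":-27,"dz":110,"turn":-0.7},{"gripper":45,"dx":38,"dy":-27,"dz":140,"turn":-0.785},{"gripper":45,"dx":38,"dy":-27,"dz":170,"turn":-0.785},{"gripper":45,"dx":38,"dy":-27,"dz":195,"turn":-0.785},{"gripper":45,"dx":38,"dy":-27,"dz":207,"turn":-0.785},{"gripper":45,"dx":38,"dy":-27,"dz":212,"turn":-0.785},{"gripper":45,"dx":38,"dy":-27,"dz":212,"turn":-0.785},{"gripper":45,"dx":38,"dy":-27,"dz":212,"turn":-0.785}]'; python3 -m inch '[{"gripper":3,"dx":0,"dy":0,"dz":0,"turn":0},{"gripper":3,"dx":0,"dy":0,"dz":0,"turn":0},{"gripper":3,"dx":0,"dy":0,"dz":0,"turn":0},{"gripper":3,"dx":0,"dy":0,"dz":0,"turn":0},{"gripper":3,"dx":0,"dy":0,"dz":0,"turn":0},{"gripper":3,"dx":0,"dy":0,"dz":0,"turn":0}]'
```

```text
time_s: 35.85
position: [0.4616, 0.2471, 0.2011]
tcp_rot: [[-0.74, 0.672, 0.002], [0.672, 0.74, 0.001], [-0.001, 0.002, -1.0]]
force: [-0.4, 0.6, -0.1]
opening: 0.452
time_s: 36.45
position: [0.4601, 0.2465, 0.2004]
tcp_rot: [[-0.741, 0.672, -0.001], [0.672, 0.741, -0.001], [-0.0, -0.001, -1.0]]
force: [-2.7, -2.9, 4.8]
opening: 0.172
```

```bash
python3 -m inch '[{"gripper":3,"dx":4,"dy":-4,"dz":0,"turn":0},{"gripper":3,"dx":9,"dy":-9,"dz":0,"turn":0},{"gripper":3,"dx":14,"dy":-14,"dz":0,"turn":0},{"gripper":3,"dx":19,"dy":-19,"dz":0,"turn":0},{"gripper":3,"dx":24,"dy":-24,"dz":0,"turn":0},{"gripper":3,"dx":28,"dy":-28,"dz":0,"turn":0},{"gripper":3,"dx":30,"dy":-30,"dz":0,"turn":0},{"gripper":3,"dx":31,"dy":-31,"dz":0,"turn":0},{"gripper":3,"dx":31,"dy":-31,"dz":0,"turn":0}]'
```

```text
time_s: 37.35
position: [0.4181, 0.2438, 0.2004]
tcp_rot: [[-0.741, 0.671, 0.004], [0.671, 0.741, -0.002], [-0.004, 0.001, -1.0]]
force: [3.0, -6.4, 3.0]
opening: 0.173
```

```bash
python3 -m inch '[{"gripper":3,"dx":1,"dy":-1,"dz":0,"turn":0},{"gripper":3,"dx":2,"dy":-2,"dz":0,"turn":0},{"gripper":3,"dx":2,"dy":-2,"dz":0,"turn":0}]'
```

```text
time_s: 37.65
position: [0.4181, 0.2438, 0.2005]
tcp_rot: [[-0.741, 0.671, 0.009], [0.671, 0.742, -0.002], [-0.008, 0.005, -1.0]]
force: [7.7, -8.0, -3.1]
opening: 0.174
```

```bash
python3 -m inch '[{"gripper":40,"dx":0,"dy":0,"dz":0,"turn":0},{"gripper":40,"dx":0,"dy":0,"dz":0,"turn":0},{"gripper":40,"dx":0,"dy":0,"dz":0,"turn":0},{"gripper":40,"dx":0,"dy":0,"dz":-20,"turn":0},{"gripper":40,"dx":0,"dy":0,"dz":-60,"turn":-0.1},{"gripper":40,"dx":0,"dy":0,"dz":-90,"turn":-0.24},{"gripper":40,"dx":5,"dy":25,"dz":-100,"turn":-0.38},{"gripper":40,"dx":12,"dy":55,"dz":-100,"turn":-0.52},{"gripper":40,"dx":19,"dy":85,"dz":-100,"turn":-0.66},{"gripper":40,"dx":22,"dy":95,"dz":-100,"turn":-0.785},{"gripper":40,"dx":22,"dy":95,"dz":-100,"turn":-0.785},{"gripper":40,"dx":22,"dy":95,"dz":-100,"turn":-0.785}]'
python3 - <<'E'
from h import *
np.set_printoptions(precision=4,suppress=True)
s=read_state();R=np.array(s["tcp_rot"]);print(s["time_s"],s["position"],R[:,0])
KM=cam("wrist");im=capture("wrist");cv2.imwrite("pics/w7.png",im[:,:,::-1])
for q,z in[("pawl_tab",.241),("bolt_knob",.2)]:
  for r in recognise("wrist",q)[:2]:print(q,round(r["score"],2),np.round(r["extent"]),ray(0,*r["extent"][:2],z,KM))
E
```

```text
time_s: 38.85
position: [0.4604, 0.3298, 0.2995]
tcp_rot: [[-0.999, -0.046, -0.002], [-0.046, 0.999, -0.001], [0.002, -0.001, -1.0]]
force: [0.4, -0.2, 0.3]
opening: 0.397
38.85 [0.4604 0.3298 0.2995] [-0.9989 -0.0463  0.0019]
pawl_tab 0.83 [323. 278.  22. 168.] [0.494 0.332 0.241]
pawl_tab 0.73 [ 93. 271. 186. 168.] [0.4954 0.1817 0.241 ]
bolt_knob 0.87 [206. 187.  52. 116.] [0.4464 0.2445 0.2   ]
```

View pics/w7.png

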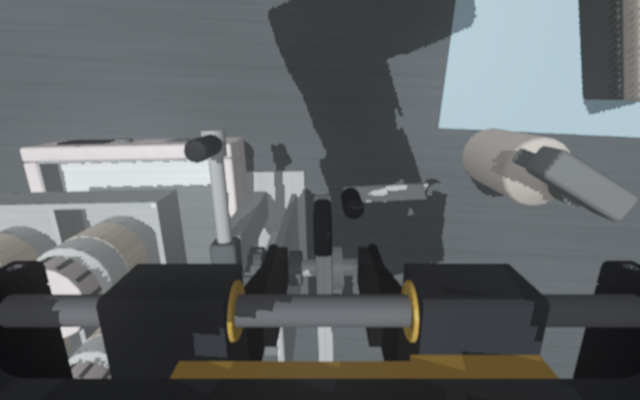

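The tab (black) spans rows 202–253 at column 322, centred between the fingers. The drawn knob is at (203,149).

```bash
python3 - <<'E'
from h import *
np.set_printoptions(precision=4,suppress=True)
s=read_state();R=np.array(s["tcp_rot"]);KM=cam("wrist")
for v,z in((203,.241),(228,.241),(250,.241),(255,.203)):
    p=ray(0,322.5,v,z,KM);print(v,p,R.T@(p-s["position"])*1000)
p=ray(0,198,150,.216,KM);print("knob",p)
E
```

```text
203 [0.4429 0.3287 0.241 ] [17.8034  0.2732 58.9704]
228 [0.4593 0.3294 0.241 ] [ 1.3622  0.2514 58.9557]
250 [0.4744 0.3301 0.241 ] [-13.7116   0.2315  58.9421]
255 [0.4955 0.331  0.203 ] [-34.9429   0.1961  96.9231]
knob [0.4176 0.2453 0.216 ]
```

```bash
python3 -m inch '[{"gripper":40,"dx":1,"dy":0,"dz":25,"turn":0},{"gripper":40,"dx":1,"dy":0,"dz":50,"turn":0},{"gripper":40,"dx":1,"dy":0,"dz":70,"turn":0},{"gripper":40,"dx":1,"dy":0,"dz":79,"turn":0},{"gripper":40,"dx":1,"dy":0,"dz":79,"turn":0},{"gripper":40,"dx":1,"dy":0,"dz":79,"turn":0},{"gripper":2,"dx":1,"dy":0,"dz":79,"turn":0},{"gripper":2,"dx":1,"dy":0,"dz":79,"turn":0},{"gripper":2,"dx":1,"dy":0,"dz":79,"turn":0},{"gripper":2,"dx":1,"dy":0,"dz":79,"turn":0},{"gripper":2,"dx":1,"dy":0,"dz":79,"turn":0},{"gripper":2,"dx":1,"dy":0,"dz":79,"turn":0}]'
```

```text
time_s: 40.2
position: [0.4607, 0.3297, 0.2215]
tcp_rot: [[-0.999, -0.049, 0.001], [-0.049, 0.999, -0.001], [-0.001, -0.001, -1.0]]
force: [-0.4, -1.2, 3.6]
opening: 0.139
```

```bash
python3 -m inch '[{"gripper":2,"dx":-1.8,"dy":0,"dz":-7.5,"turn":0},{"gripper":2,"dx":-3.8,"dy":0,"dz":-15,"turn":0},{"gripper":2,"dx":-6.2,"dy":0,"dz":-22.5,"turn":0},{"gripper":2,"dx":-9,"dy":0,"dz":-30,"turn":0},{"gripper":2,"dx":-12.2,"dy":0,"dz":-37,"turn":0},{"gripper":2,"dx":-15.8,"dy":0,"dz":-44,"turn":0},{"gripper":2,"dx":-15.8,"dy":0,"dz":-44,"turn":0},{"gripper":2,"dx":-15.8,"dy":0,"dz":-44,"turn":0},{"gripper":2,"dx":-15.8,"dy":0,"dz":-44,"turn":0},{"gripper":2,"dx":-15.8,"dy":0,"dz":-44,"turn":0},{"gripper":2,"dx":-15.8,"dy":0,"dz":-44,"turn":0},{"gripper":2,"dx":-15.8,"dy":0,"dz":-44,"turn":0}]'
cat > v.py <<'E'
from h import *
im=capture("side");w=capture("scene")
out=np.zeros((450,800,3),np.uint8);out[:,:400]=cv2.resize(im[140:320,250:410,::-1],(400,450));out[:,400:]=cv2.resize(w[120:260,265:390,::-1],(400,450))
import sys;cv2.imwrite(sys.argv[1],out);s=read_state();print(s["time_s"],s["position"],s["force"],s["opening"])
print("carrier",[np.round(r["extent"]) for r in recognise("scene","carrier")[:1]])
E
python3 v.py pics/v1.png
```

```text
time_s: 41.4
position: [0.4759, 0.3307, 0.2651]
tcp_rot: [[-0.999, -0.048, -0.0], [-0.048, 0.999, 0.0], [0.0, 0.0, -1.0]]
force: [-3.1, -1.1, 1.5]
opening: 0.138
41.5 [0.47593268 0.33069611 0.26513587] [-3.47839273 -0.16597001  1.50948323] 0.13425209873071633
carrier [array([335., 187.,  82.,  71.])]
```

View pics/v1.png

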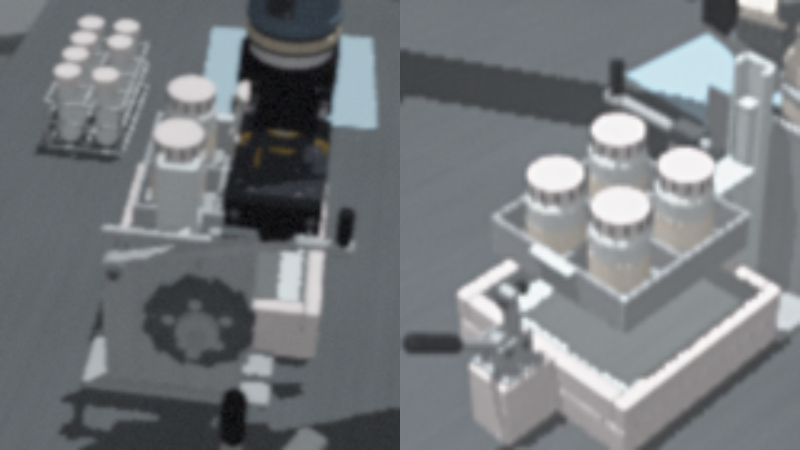

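The pawl is up and the carrier is sinking: the rack bar's top is now below the channel's. The clamp and bolt are clear, so I'll hold.

```bash
H='{"gripper":2,"dx":0,"dy":0,"dz":0,"turn":0}'; python3 -m inch '[{"gripper":2,"dx":0,"dy":0,"dz":0,"turn":0},{"gripper":2,"dx":0,"dy":0,"dz":0,"turn":0},{"gripper":2,"dx":0,"dy":0,"dz":0,"turn":0},{"gripper":2,"dx":0,"dy":0,"dz":0,"turn":0},{"gripper":2,"dx":0,"dy":0,"dz":0,"turn":0},{"gripper":2,"dx":0,"dy":0,"dz":0,"turn":0},{"gripper":2,"dx":0,"dy":0,"dz":0,"turn":0},{"gripper":2,"dx":0,"dy":0,"dz":0,"turn":0},{"gripper":2,"dx":0,"dy":0,"dz":0,"turn":0},{"gripper":2,"dx":0,"dy":0,"dz":0,"turn":0},{"gripper":2,"dx":0,"dy":0,"dz":0,"turn":0},{"gripper":2,"dx":0,"dy":0,"dz":0,"turn":0}]' | head -1; python3 -m inch '[{"gripper":2,"dx":0,"dy":0,"dz":0,"turn":0},{"gripper":2,"dx":0,"dy":0,"dz":0,"turn":0},{"gripper":2,"dx":0,"dy":0,"dz":0,"turn":0},{"gripper":2,"dx":0,"dy":0,"dz":0,"turn":0},{"gripper":2,"dx":0,"dy":0,"dz":0,"turn":0},{"gripper":2,"dx":0,"dy":0,"dz":0,"turn":0},{"gripper":2,"dx":0,"dy":0,"dz":0,"turn":0},{"gripper":2,"dx":0,"dy":0,"dz":0,"turn":0},{"gripper":2,"dx":0,"dy":0,"dz":0,"turn":0},{"gripper":2,"dx":0,"dy":0,"dz":0,"turn":0},{"gripper":2,"dx":0,"dy":0,"dz":0,"turn":0},{"gripper":2,"dx":0,"dy":0,"dz":0,"turn":0}]' | head -1;python3 -m inch '[{"gripper":2,"dx":0,"dy":0,"dz":0,"turn":0},{"gripper":2,"dx":0,"dy":0,"dz":0,"turn":0},{"gripper":2,"dx":0,"dy":0,"dz":0,"turn":0},{"gripper":2,"dx":0,"dy":0,"dz":0,"turn":0},{"gripper":2,"dx":0,"dy":0,"dz":0,"turn":0},{"gripper":2,"dx":0,"dy":0,"dz":0,"turn":0},{"gripper":2,"dx":0,"dy":0,"dz":0,"turn":0},{"gripper":2,"dx":0,"dy":0,"dz":0,"turn":0},{"gripper":2,"dx":0,"dy":0,"dz":0,"turn":0},{"gripper":2,"dx":0,"dy":0,"dz":0,"turn":0},{"gripper":2,"dx":0,"dy":0,"dz":0,"turn":0},{"gripper":2,"dx":0,"dy":0,"dz":0,"turn":0}]' | head -1;python3 -m inch '[{"gripper":2,"dx":0,"dy":0,"dz":0,"turn":0},{"gripper":2,"dx":0,"dy":0,"dz":0,"turn":0},{"gripper":2,"dx":0,"dy":0,"dz":0,"turn":0},{"gripper":2,"dx":0,"dy":0,"dz":0,"turn":0},{"gripper":2,"dx":0,"dy":0,"dz":0,"turn":0},{"gripper":2,"dx":0,"dy":0,"dz":0,"turn":0},{"gripper":2,"dx":0,"dy":0,"dz":0,"turn":0},{"gripper":2,"dx":0,"dy":0,"dz":0,"turn":0},{"gripper":2,"dx":0,"dy":0,"dz":0,"turn":0},{"gripper":2,"dx":0,"dy":0,"dz":0,"turn":0},{"gripper":2,"dx":0,"dy":0,"dz":0,"turn":0},{"gripper":2,"dx":0,"dy":0,"dz":0,"turn":0}]' | head -1
python3 v.py pics/v2.png
python3 -m inch '[{"gripper":2,"dx":0,"dy":0,"dz":0,"turn":0},{"gripper":2,"dx":0,"dy":0,"dz":0,"turn":0},{"gripper":2,"dx":0,"dy":0,"dz":0,"turn":0},{"gripper":2,"dx":0,"dy":0,"dz":0,"turn":0},{"gripper":2,"dx":0,"dy":0,"dz":0,"turn":0},{"gripper":2,"dx":0,"dy":0,"dz":0,"turn":0},{"gripper":2,"dx":0,"dy":0,"dz":0,"turn":0},{"gripper":2,"dx":0,"dy":0,"dz":0,"turn":0},{"gripper":2,"dx":0,"dy":0,"dz":0,"turn":0},{"gripper":2,"dx":0,"dy":0,"dz":0,"turn":0},{"gripper":2,"dx":0,"dy":0,"dz":0,"turn":0},{"gripper":2,"dx":0,"dy":0,"dz":0,"turn":0}]' | head -1
python3 v.py pics/v3.png; python3 -c "
import cv2,numpy as np
a=cv2.imread('pics/v2.png').astype(int)[:,400:];b=cv2.imread('pics/v3.png').astype(int)[:,400:];print(np.abs(a-b).mean(), (np.abs(a-b).max(2)>40).sum())"
```

```text
time_s: 42.75
time_s: 43.95
time_s: 45.15
time_s: 46.35
46.45 [0.47589081 0.33065133 0.26502183] [-5.11790195 -0.08774759  3.44010461] 0.13767973568049774
carrier [array([334., 206.,  77.,  64.])]
time_s: 47.7
47.8 [0.47589863 0.33065632 0.26504719] [-5.25023063 -0.17212564  1.78976537] 0.13455559889937957
carrier [array([335., 206.,  79.,  66.])]
0.5308592592592593 0
```

View pics/v3.png

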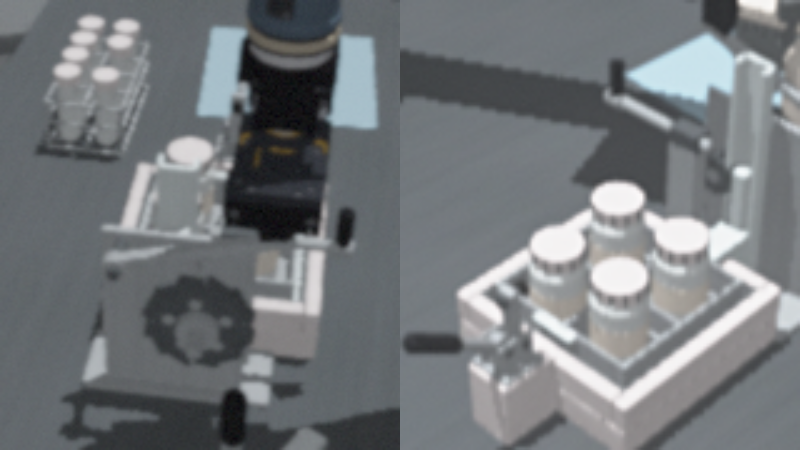

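The carrier is down in the well, with no change over the last 1.3 s, and the bottles are upright. Now I'll lower the pawl.

```bash
python3 -m inch '[{"gripper":2,"dx":3.6,"dy":0,"dz":7,"turn":0},{"gripper":2,"dx":6.8,"dy":0,"dz":14,"turn":0},{"gripper":2,"dx":9.6,"dy":0,"dz":21.5,"turn":0},{"gripper":2,"dx":12,"dy":0,"dz":29,"turn":0},{"gripper":2,"dx":14,"dy":0,"dz":36.5,"turn":0},{"gripper":2,"dx":15.2,"dy":0,"dz":41,"turn":0},{"gripper":2,"dx":15.8,"dy":0,"dz":44,"turn":0},{"gripper":2,"dx":15.8,"dy":0,"dz":44,"turn":0},{"gripper":2,"dx":15.8,"dy":0,"dz":44,"turn":0}]'; python3 -m inch '[{"gripper":40,"dx":0,"dy":0,"dz":0,"turn":0},{"gripper":40,"dx":0,"dy":0,"dz":0,"turn":0},{"gripper":40,"dx":0,"dy":0,"dz":0,"turn":0},{"gripper":40,"dx":0,"dy":0,"dz":-15,"turn":0},{"gripper":40,"dx":0,"dy":0,"dz":-50,"turn":0},{"gripper":40,"dx":0,"dy":0,"dz":-79,"turn":0},{"gripper":40,"dx":0,"dy":0,"dz":-79,"turn":0},{"gripper":40,"dx":0,"dy":0,"dz":-79,"turn":0}]'
python3 - <<'E'
from h import *
a=cv2.imread("pics/w7.png");b=capture("wrist")[:,:,::-1];cv2.imwrite("pics/w8.png",b)
A=a[120:270,180:420];B=b[120:270,180:420];cv2.imwrite("pics/w78.png",cv2.resize(np.hstack([A,B]),(800,250)))
E
```

```text
time_s: 48.75
position: [0.4613, 0.3297, 0.222]
tcp_rot: [[-0.999, -0.048, 0.002], [-0.048, 0.999, -0.0], [-0.002, -0.0, -1.0]]
force: [-3.0, -2.6, 5.8]
opening: 0.138
time_s: 49.55
position: [0.4607, 0.33, 0.3003]
tcp_rot: [[-0.999, -0.048, 0.001], [-0.048, 0.999, 0.001], [-0.001, 0.001, -1.0]]
force: [-0.5, 0.8, -1.2]
opening: 0.401
```

View pics/w78.png

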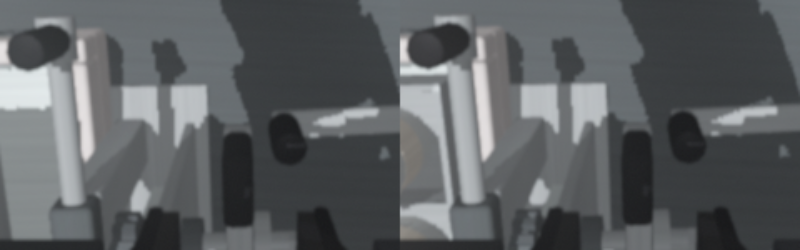

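Right beside left, the tab sits exactly where it was before lifting. So the pawl is down in the teeth, and the bolt knob and crank are unchanged. Next is the clamp.

```bash
python3 -m inch '[{"gripper":50,"dx":0,"dy":0,"dz":-45,"turn":0.1},{"gripper":50,"dx":-4,"dy":-20,"dz":-85,"turn":0.24},{"gripper":50,"dx":-12,"dy":-60,"dz":-100,"turn":0.38},{"gripper":50,"dx":-21,"dy":-105,"dz":-100,"turn":0.52},{"gripper":50,"dx":-29,"dy":-150,"dz":-100,"turn":0.66},{"gripper":50,"dx":-38,"dy":-195,"dz":-100,"turn":0.8},{"gripper":50,"dx":-46,"dy":-240,"dz":-100,"turn":0.94},{"gripper":50,"dx":-55,"dy":-285,"dz":-100,"turn":1.08},{"gripper":50,"dx":-64,"dy":-330,"dz":-100,"turn":1.22},{"gripper":50,"dx":-73,"dy":-375,"dz":-100,"turn":1.36},{"gripper":50,"dx":-80,"dy":-415,"dz":-100,"turn":1.5},{"gripper":50,"dx":-87,"dy":-452,"dz":-100,"turn":1.571}]'; python3 -m inch '[{"gripper":50,"dx":0,"dy":0,"dz":0,"turn":0},{"gripper":50,"dx":0,"dy":0,"dz":0,"turn":0}]'
```

```text
time_s: 50.8
position: [0.5688, -0.1194, 0.3977]
tcp_rot: [[-0.043, 0.999, -0.004], [0.999, 0.043, 0.002], [0.002, -0.004, -1.0]]
force: [0.0, -0.9, 0.4]
opening: 0.5
time_s: 51.0
position: [0.5686, -0.1179, 0.3978]
tcp_rot: [[-0.047, 0.999, -0.004], [0.999, 0.047, 0.002], [0.003, -0.004, -1.0]]
force: [-0.3, -0.6, 0.1]
opening: 0.502
```

```bash
python3 -m inch '[{"gripper":50,"dx":0,"dy":1,"dz":45,"turn":0},{"gripper":50,"dx":1,"dy":1,"dz":90,"turn":0},{"gripper":50,"dx":1,"dy":1,"dz":135,"turn":0},{"gripper":50,"dx":1,"dy":1,"dz":180,"turn":0},{"gripper":50,"dx":1,"dy":1,"dz":215,"turn":0},{"gripper":50,"dx":1,"dy":1,"dz":235,"turn":0},{"gripper":50,"dx":1,"dy":1,"dz":246,"turn":0},{"gripper":50,"dx":1,"dy":1,"dz":246,"turn":0},{"gripper":5,"dx":1,"dy":1,"dz":246,"turn":0},{"gripper":5,"dx":1,"dy":1,"dz":246,"turn":0},{"gripper":5,"dx":1,"dy":1,"dz":246,"turn":0},{"gripper":5,"dx":1,"dy":1,"dz":246,"turn":0}]'; python3 -m inch '[{"gripper":5,"dx":0,"dy":0,"dz":0,"turn":0},{"gripper":5,"dx":0,"dy":0,"dz":0,"turn":0},{"gripper":5,"dx":0,"dy":0,"dz":0,"turn":0}]'
```

```text
time_s: 52.2
position: [0.5705, -0.1166, 0.1551]
tcp_rot: [[-0.048, 0.999, 0.002], [0.999, 0.048, -0.001], [-0.001, 0.001, -1.0]]
force: [-3.7, -1.2, 1.9]
opening: 0.219
time_s: 52.5
position: [0.5696, -0.1166, 0.155]
tcp_rot: [[-0.049, 0.999, -0.001], [0.999, 0.049, -0.001], [-0.001, -0.001, -1.0]]
force: [-1.6, -0.9, 5.7]
opening: 0.196
```

```bash
python3 -m inch '[{"gripper":5,"dx":5,"dy":0,"dz":-6.5,"turn":0},{"gripper":5,"dx":11,"dy":0,"dz":-13,"turn":0},{"gripper":5,"dx":18,"dy":0,"dz":-19,"turn":0},{"gripper":5,"dx":25,"dy":0,"dz":-24.5,"turn":0},{"gripper":5,"dx":32,"dy":0,"dz":-29,"turn":0},{"gripper":5,"dx":40,"dy":0,"dz":-33,"turn":0},{"gripper":5,"dx":48,"dy":0,"dz":-36.5,"turn":0},{"gripper":5,"dx":56,"dy":0,"dz":-39,"turn":0},{"gripper":5,"dx":65,"dy":0,"dz":-41,"turn":0},{"gripper":5,"dx":73,"dy":0,"dz":-42,"turn":0},{"gripper":5,"dx":81,"dy":0,"dz":-42.5,"turn":0},{"gripper":5,"dx":83,"dy":0,"dz":-42.5,"turn":0}]';python3 -m inch '[{"gripper":5,"dx":0.5,"dy":0,"dz":0,"turn":0},{"gripper":5,"dx":1,"dy":0,"dz":0,"turn":0},{"gripper":5,"dx":1,"dy":0,"dz":0,"turn":0}]'
```

```text
time_s: 53.7
position: [0.5643, -0.0326, 0.1971]
tcp_rot: [[-0.049, 0.999, -0.004], [0.999, 0.049, -0.0], [0.0, -0.004, -1.0]]
force: [-5.8, -1.6, 4.9]
opening: 0.201
time_s: 54.0
position: [0.5643, -0.0324, 0.1971]
tcp_rot: [[-0.049, 0.999, -0.004], [0.999, 0.049, -0.001], [-0.0, -0.004, -1.0]]
force: [-5.5, -0.9, 4.6]
opening: 0.196
```

Handle upright, at its start position. Release, back off, and check.

```bash
python3 -m inch '[{"gripper":50,"dx":0,"dy":0,"dz":0,"turn":0},{"gripper":50,"dx":0,"dy":0,"dz":0,"turn":0},{"gripper":50,"dx":0,"dy":0,"dz":0,"turn":0},{"gripper":50,"dx":0,"dy":0,"dz":-20,"turn":0},{"gripper":50,"dx":0,"dy":0,"dz":-60,"turn":0},{"gripper":50,"dx":0,"dy":0,"dz":-105,"turn":0},{"gripper":50,"dx":0,"dy":0,"dz":-150,"turn":0},{"gripper":50,"dx":-45,"dy":0,"dz":-180,"turn":0},{"gripper":50,"dx":-90,"dy":0,"dz":-180,"turn":0},{"gripper":50,"dx":-135,"dy":0,"dz":-180,"turn":0},{"gripper":50,"dx":-180,"dy":0,"dz":-180,"turn":0},{"gripper":50,"dx":-180,"dy":0,"dz":-180,"turn":0}]'; python3 v.py pics/v4.png
```

```text
time_s: 55.2
position: [0.5753, -0.2181, 0.3761]
tcp_rot: [[-0.042, 0.999, 0.002], [0.999, 0.042, -0.003], [-0.003, 0.001, -1.0]]
force: [-1.3, 0.3, 0.4]
opening: 0.499
55.3 [ 0.57479646 -0.21304428  0.37602498] [-0.84345429  0.21790688  0.07326513] 0.4995843262104715
carrier [array([336., 205.,  77.,  65.])]
```

View pics/v4.png

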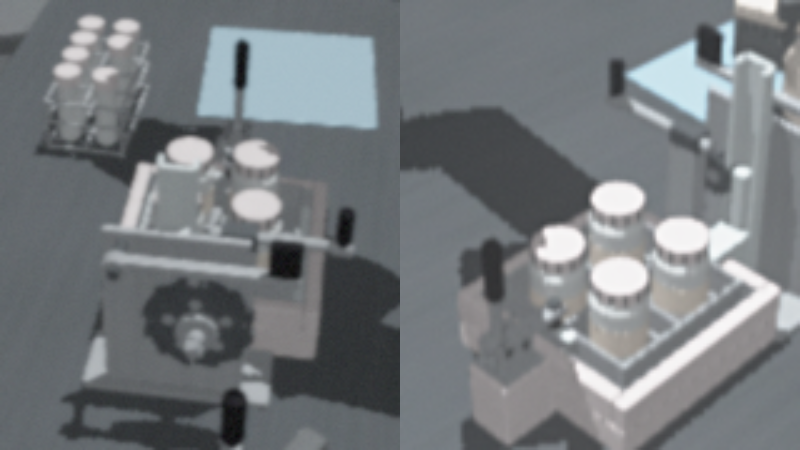

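The clamp handle is upright with its foot on the carrier lip. All four bottles are standing, the bolt is drawn (side-view crop (346,225)), and the pawl tab is back at its rest pixel (full-frame (365,244), same as at the start). The crank and rack haven't moved.

```bash
python3 -c "
from rig import *
hand_in()"
```

```text
the job is handed in; nothing more can be done
```

The job is done and handed in at about 55 s of the 192 s allowed. There is no verdict back, so this rests on my own checks.

**What I did:**
- I stood all four bottles upright in the raised carrier, one to a cell.
- I swung the clamp open and drew the bolt about 42 mm to its stop.
- I held the pawl up by its tab for over 6 s while the carrier sank, then lowered and released it.
- I swung the clamp back over centre and moved the arm clear.

**Last checks:**
- **Carrier:** it sits down in the well, with no change between two pictures 1.3 s apart before I lowered the pawl.
- **Bottles:** all four are upright in their cells.
- **Pawl:** the tab is back at its starting pixel in both the wrist and side views.
- **Bolt:** still drawn.
- **Clamp:** the handle stands upright and stayed so after release.
- **Bystanders:** the crank and tube rack look unmoved. I never went near the spray bottle, but I did not measure it in the last picture.

**Not as expected:**
- The first move call was refused because it left out the gripper value; nothing moved.
- An early reading of the clamp grip was about 33 mm off because the gripper partly hid it. I measured it again before grasping.
- No bottle was seen to be knocked aside.

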